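Aim the inspection camera, gauge the spacer sleeves and sort them

TASK

Use the pan handle to swivel and tilt the inspection camera until it looks straight at the tip of the gauge pin, let go of it, and leave it so while you try every sleeve on the pin, one after another: stand those that slide fully down it upright in the long grey tray and those that stick part-way upright in the cardboard box. Only when all the sleeves are sorted, turn and tilt the camera to look straight at the middle of the grey tray's floor, and leave the other things on the bench where they are.

Things in the scene. Friction and masses are not known exactly. Their poses are not given: they have to be found in the camera images.
- camera_stand: fixed stand of the inspection camera: round foot 104 across and 14 high, 28 thick post to 130 high, on which a 88 wide swivel yoke carries the tilting camera head, whose top reaches at most 240 above the table. Origin at the centre of the foot's underside; its x axis is where the lens looks when both joints read 0
- swivel (a joint): turn of the yoke and camera about the vertical post, rad, -1.4 to 1.4, 0 = looking along the stand's x axis, positive = anticlockwise seen from above; stiff (0.2 N m of friction), stays where left
- tilt (a joint): tilt of the camera head about the level axis through the pivot, rad, -0.5 to 0.9, 0 = level, positive = lens down; stiff (0.2 N m of friction), stays where left
- pivot (a point): point 190 above the stand's underside on the post's axis, where swivel and tilt axes cross; the line of sight runs from it through the lens
- lens (a point): centre of the camera's front glass, 73 ahead of the pivot; the head is a grey box 75 x 56 x 50 with a black lens 42 across in a white ring light. Axes are the head's own: x along the line of sight, y to its left, z up
- handle_ball (a point): centre of the black ball (30 across) at the end of the camera's pan handle, a 12 thick rod sloping back and down from the head; with the camera level the ball is 135 behind and 55 below the pivot, and turns and tilts with the head
- gauge: fixed steel gauge: disc foot 80 across and 12 high with an upright stepped pin: 31 across up to 42 above the table, then a cone up to 50, then a nose 22 across up to 68. A sleeve that fits comes to rest on the foot (its underside 12 above the table); a tight one sticks on the cone (its underside about 45 above the table). Origin at the centre of the underside
- pin_tip (a point): centre of the top of the gauge pin, 68 above the table
- good_tray: fixed long light-grey open plastic tray, 160 (x) by 240 (y), 24 high, walls and floor 5 thick, for the sleeves that fit; origin at the centre of its underside
- good_tray_in (a point): middle of the grey tray's inner floor, 5 above the table
- reject_box: fixed open cardboard box, 180 (x) by 200 (y), 45 high, walls and floor 5 thick, for the sleeves that stick; origin at the centre of its underside
- sleeve_a: plain grey plastic spacer sleeve (tube) standing on end, 56 outer diameter, 44 high, about 80 g; origin at the centre of its underside, z along the bore. Its bore is either 35 (slides right down the gauge pin) or 28 (sticks part-way); all look alike outside. It may be absent
- sleeve_b: plain grey plastic spacer sleeve (tube) standing on end, 56 outer diameter, 44 high, about 80 g; origin at the centre of its underside, z along the bore. Its bore is either 35 (slides right down the gauge pin) or 28 (sticks part-way); all look alike outside. It may be absent
- sleeve_c: plain grey plastic spacer sleeve (tube) standing on end, 56 outer diameter, 44 high, about 80 g; origin at the centre of its underside, z along the bore. Its bore is either 35 (slides right down the gauge pin) or 28 (sticks part-way); all look alike outside. It may be absent
- sleeve_d: plain grey plastic spacer sleeve (tube) standing on end, 56 outer diameter, 44 high, about 80 g; origin at the centre of its underside, z along the bore. Its bore is either 35 (slides right down the gauge pin) or 28 (sticks part-way); all look alike outside. It may be absent
- sleeve_e: plain grey plastic spacer sleeve (tube) standing on end, 56 outer diameter, 44 high, about 80 g; origin at the centre of its underside, z along the bore. Its bore is either 35 (slides right down the gauge pin) or 28 (sticks part-way); all look alike outside. It may be absent
- grille: light-grey plastic fan grille lying flat, 100 x 100 x 12. A bystander to be left alone; origin at the centre of its underside
- screw_jar: small pale plastic jar with a white lid, 42 across, 50 high. A bystander to be left alone; origin at the centre of its underside
- fan: black square fan, 100 x 100 x 36, lying flat. A bystander to be left alone; origin at the centre of its underside
- screwdriver: screwdriver with an orange handle, 180 long, lying flat. A bystander to be left alone; origin at the centre of its underside
There are look-alikes about, which are no part of the job. What is shaped like the sleeve_e but pink or yellow is not meant.

How it is judged (in metres and radians):
On the way, in this order (a step that is already met when the one before it is completed fails the run):
1. the camera looks at the tip of the gauge pin and is let go (x of pin_tip in the frame of lens above 0.03 m and y of pin_tip in the frame of lens between -0.025 and 0.025 m and z of pin_tip in the frame of lens between -0.025 and 0.025 m and contact force between the fingers and camera_stand below 0.2 N), for 0.3 s.
2. a first sleeve is tried on the pin, with the camera on it (x of pin_tip in the frame of lens above 0.03 m and y of pin_tip in the frame of lens between -0.025 and 0.025 m and z of pin_tip in the frame of lens between -0.025 and 0.025 m and ((horizontal distance between sleeve_a and pin_tip below 0.009 m and z of sleeve_a in the frame of pin_tip below -0.01 m and angle between sleeve_a's own z axis and vertical below 0.2 rad) or (horizontal distance between sleeve_b and pin_tip below 0.009 m and z of sleeve_b in the frame of pin_tip below -0.01 m and angle between sleeve_b's own z axis and vertical below 0.2 rad) or (horizontal distance between sleeve_c and pin_tip below 0.009 m and z of sleeve_c in the frame of pin_tip below -0.01 m and angle between sleeve_c's own z axis and vertical below 0.2 rad) or (horizontal distance between sleeve_d and pin_tip below 0.009 m and z of sleeve_d in the frame of pin_tip below -0.01 m and angle between sleeve_d's own z axis and vertical below 0.2 rad) or (horizontal distance between sleeve_e and pin_tip below 0.009 m and z of sleeve_e in the frame of pin_tip below -0.01 m and angle between sleeve_e's own z axis and vertical below 0.2 rad))), for 0.1 s.
3. the pin is clear again (horizontal distance between each of sleeve_a, sleeve_b, sleeve_c, sleeve_d, sleeve_e and pin_tip above 0.045 m), for 0.1 s.
4. a second sleeve is tried on the pin, with the camera on it (all of step 2), for 0.1 s.
5. the pin is clear again (all of step 3), for 0.1 s.
6. a third sleeve is tried on the pin, with the camera on it (all of step 4), for 0.1 s.
7. every sleeve is sorted by its fit, and the camera still looks at the pin (x of sleeve_a in the frame of good_tray between -0.06 and 0.06 m and y of sleeve_a in the frame of good_tray between -0.1 and 0.1 m and z of each of sleeve_a, sleeve_c, sleeve_e in the frame of good_tray below 0.012 m and angle between each of sleeve_a, sleeve_c, sleeve_e, sleeve_b, sleeve_d's own z axis and vertical below 0.15 rad and linear speed of each of sleeve_a, sleeve_c, sleeve_e, sleeve_b, sleeve_d below 0.03 m/s and x of sleeve_c in the frame of good_tray between -0.06 and 0.06 m and y of sleeve_c in the frame of good_tray between -0.1 and 0.1 m and x of sleeve_e in the frame of good_tray between -0.06 and 0.06 m and y of sleeve_e in the frame of good_tray between -0.1 and 0.1 m and x of sleeve_b in the frame of reject_box between -0.065 and 0.065 m and y of sleeve_b in the frame of reject_box between -0.075 and 0.075 m and z of each of sleeve_b, sleeve_d in the frame of reject_box below 0.012 m and x of sleeve_d in the frame of reject_box between -0.065 and 0.065 m and y of sleeve_d in the frame of reject_box between -0.075 and 0.075 m and x of pin_tip in the frame of lens above 0.03 m and y of pin_tip in the frame of lens between -0.025 and 0.025 m and z of pin_tip in the frame of lens between -0.025 and 0.025 m), for 0.2 s.
At the end, for the whole second after the job is handed in: Every sleeve with the 35 bore stands upright (0.15 rad) at rest on the floor of the grey tray, every one with the 28 bore likewise in the cardboard box; the camera looks within 40 mm of the middle of the tray's floor (before that: within 25 mm of the pin's tip until all were sorted) (x of sleeve_a in the frame of good_tray between -0.06 and 0.06 m and y of sleeve_a in the frame of good_tray between -0.1 and 0.1 m and z of each of sleeve_a, sleeve_c, sleeve_e in the frame of good_tray below 0.012 m and angle between each of sleeve_a, sleeve_c, sleeve_e, sleeve_b, sleeve_d's own z axis and vertical below 0.15 rad and linear speed of each of sleeve_a, sleeve_c, sleeve_e, sleeve_b, sleeve_d below 0.03 m/s and x of sleeve_c in the frame of good_tray between -0.06 and 0.06 m and y of sleeve_c in the frame of good_tray between -0.1 and 0.1 m and x of sleeve_e in the frame of good_tray between -0.06 and 0.06 m and y of sleeve_e in the frame of good_tray between -0.1 and 0.1 m and x of sleeve_b in the frame of reject_box between -0.065 and 0.065 m and y of sleeve_b in the frame of reject_box between -0.075 and 0.075 m and z of each of sleeve_b, sleeve_d in the frame of reject_box below 0.012 m and x of sleeve_d in the frame of reject_box between -0.065 and 0.065 m and y of sleeve_d in the frame of reject_box between -0.075 and 0.075 m and x of good_tray_in in the frame of lens above 0.03 m and y of good_tray_in in the frame of lens between -0.04 and 0.04 m and z of good_tray_in in the frame of lens between -0.04 and 0.04 m); the robot touches nothing.
It fails at once if a bystander is shifted by more than 50 mm (distance of any of grille, screw_jar, fan, screwdriver from where it was at the start of the episode above 0.05 m).
Of sleeve_a, sleeve_b, sleeve_c, sleeve_d, sleeve_e only 3 to 4 are there at a start; the rules pass over those that are not, and their reading is None.
At some moment in a run one of sleeve_a, sleeve_b, sleeve_c, sleeve_d, sleeve_e may be knocked a few centimetres aside while the robot is not near it.
It also fails if it takes over 210 s, if anything falls off the work surface, if the arm or the gripper's body presses on something with over 40 N, if the wrist force passes 120 N, or if a joint passes its speed limit or range.

ROBOT

A 7-joint arm with a two-finger parallel gripper is mounted at the origin on the work surface. World frame = base frame: x ahead of the robot, y to its left, z up, the work surface at z = 0. Lengths are in mm, angles in rad, forces in N, time in s.
With the tool pointing down it reaches from about 350 to 900 mm from the base axis. Payload 8.1 kg.
Tool frame: the origin (TCP) lies on the centre line of the jaws, within the pads' length; the fingertips stand 25 mm ahead of it and the grasp point (between the pads) lies 6 mm ahead of it; z points along the fingers, y is the direction in which the jaws open and shut (so a half turn about z gives the same grasp; the last joint's range is limited). The gripper opens to 85 mm and grips with 20 to 120 N. Pads are 22 mm wide; open, the fingers measure 114 mm over their backs; the gripper's body (76 mm by 85 mm) begins 54 mm behind the grasp point. The pads swing forward as they close: fully open they stand 13 mm farther back than shut.
Start: joints at [-1.293, 0.434, 0.025, 1.573, -0.012, 1.134, -0.075], TCP at [232.317, 580.232, 256.323] pointing down, gripper open.
Joint ranges: [-2.62, 2.62], [-0.44, 2.09], [-1.27, 1.32], [0.08, 2.57], [-1.32, 4.46], [0.12, 2], [-2.74, 2.74]. Speed limits (rad/s): [2.22, 2.22, 3.01, 3.01, 3.14, 3.14, 3.14].

INTERFACE

Orientations are given as a unit quaternion [x, y, z, w].
In Python, from workcell import telemetry, eyes, ctrl gives the robot as it stands.
- The arm moves only by the shell command python3 -m creep 'ROWS'. ROWS is JSON, a list of rows, each a list of 3 entries, a list of its own where there are three numbers: the finger opening in m, from 0 to 0.0854, then the shift along the tool's x, y, z in m, then the turn about the tool's z in degrees. In form: [[jaw, [x, y, z], twist], ...]. A call has 1 to 20 rows; each row is the pose to reach, as a shift and turn from the pose measured when the call began, along the tool's axes at that moment; what a row does not reach only later rows make up. A row lasts 1/8 s, in which the tool goes at most 62.5 mm and 10.7 degrees, less where a joint would pass 70% of its speed; a pose out of reach is approached as far as the arm can. A call with a gripper value outside its range is refused whole. The fingers move at their own pace and stop on an object; the grip force is fixed at half the most. Time passes only in rows, so rows that repeat a pose let the fingers close. It gives the time, the measured TCP pose, the force and the opening at its end, in the units of the state.
- telemetry.state(): the state, without advancing time (a new reading comes with each control period).
- eyes.grab_frame(name): name is "scene" or "top" or "wrist"; returns a dict with "color" (480x640x3 uint8, red, green, blue), "mtx" (3x3 intrinsics, pixels), "distortion" ([k1, k2, p1, p2, k3] as OpenCV has them; the pictures are not rectified), "xyz" and "attitude" of the camera in the world; the wrist camera has in their place "mount" (4x4, takes a point from camera to tool coordinates, whose origin is the TCP and whose axes are the flange's). Camera axes: x right, y down, z forward; pixel columns grow to the right and rows downward; lengths in mm; the calibration is good to about 2 mm. A picture is of the moment at which its call begins: read the wrist's pose just before it. There is no depth.
- ctrl.job_done(): hands the job in, once; it reports no verdict.
The state is a dict: "time": time; "q": joint angles; "qd": joint speeds; "tau": joint torques, N m; "tool_pos": TCP position; "tcp_rot": TCP orientation; "ft_force": force on the tool from outside, world axes, zero at the start; "torque": the same for the moment, N m; "grip_width": finger opening in mm.
Only numpy, scipy, OpenCV 4.12 (cv2) and the standard library are available. Lean on these libraries where they do the work, as an engineer would, in place of code of your own. Each camera call takes 0.05 s, during which the arm holds its last target.

## Working session

There is one attempt and no reset: what is moved stays moved. The work goes in short steps, Python scripts to look and compute and a shell command to move; the robot and the scene stay as the last step left them, time stands still between calls to the robot, and variables do not carry over. Pictures are saved under pics/ and viewed, and the job is handed in when it is done.

```bash
ls -la; mkdir -p pics; python3 - <<'E'
from workcell import telemetry, eyes
import cv2
print(telemetry.state())
for n in ["scene","top","wrist"]:
    f=eyes.grab_frame(n)
    cv2.imwrite(f"pics/{n}0.png",f["color"][:,:,::-1])
    print(n,{k:(v.tolist() if hasattr(v,'tolist') else v) for k,v in f.items() if k!="color"})
E
```

```text
total 12
drwxr-xr-x  3 agent agent 4096 Dec  7 02:25 .
drwxr-xr-x 23 root  root  4096 Dec  7 02:25 ..
drwxr-xr-x  2 agent agent 4096 Dec  7 02:25 pics
{'time': 0.0, 'q': array([-1.29258969,  0.43521047,  0.02497459,  1.57411858, -0.01161777,
        1.13401013, -0.07510438]), 'qd': array([-1.36007104e-03,  1.01537254e-03, -9.58629256e-05, -6.43847754e-04,
        6.13471613e-04,  2.01570204e-03,  3.45123176e-04]), 'tau': array([-6.77912449e-04, -6.70473576e+01,  1.02480244e+00, -3.16220284e+01,
        1.54858298e-02,  1.23634050e-02, -2.43551159e-05]), 'tool_pos': array([232.1607654 , 579.7623934 , 255.52542403]), 'tcp_rot': array([ 1.89295830e-01,  9.81919777e-01, -7.95872804e-04, -8.75262079e-05]), 'ft_force': array([-0.95028186,  0.19529097, -0.37577968]), 'torque': array([-0.00158581, -0.04260069,  0.02105417]), 'grip_width': 85.4361149322503}
scene {'mtx': [[584.1545751079474, 0.0, 323.8672422054953], [0.0, 584.1545751079474, 232.7890846851377], [0.0, 0.0, 1.0]], 'distortion': [-0.01682439935082871, 0.0, 0.0, 0.0, 0.0], 'xyz': [1201.7284053291453, 277.32680140696897, 1162.77749
[... 242 characters left out ...]
[-0.031212014939426456, 0.0, 0.0, 0.0, 0.0], 'xyz': [508.45797427228365, -1.5892364066061084, 1414.6023295162483], 'attitude': [0.7077844910348129, -0.7059812588325022, 0.014463358204988593, -0.020552072822488485]}
wrist {'mtx': [[415.27729939980185, 0.0, 311.1215217451083], [0.0, 415.27729939980185, 235.69610138571917], [0.0, 0.0, 1.0]], 'distortion': [-0.06114168238988829, 0.0, 0.0, 0.0, 0.0], 'mount': [[-0.00032421530384057194, -0.951948434625128, -0.30625817980782777, 77.89415137121773], [0.9999999437634293, -0.00033490596195756735, -1.7638971729791074e-05, -0.3387805137202715], [-8.577629878948683e-05, -0.3062581683037429, 0.9519484896724514, -117.38118646950451], [0.0, 0.0, 0.0, 1.0]]}
```

View pics/top0.png

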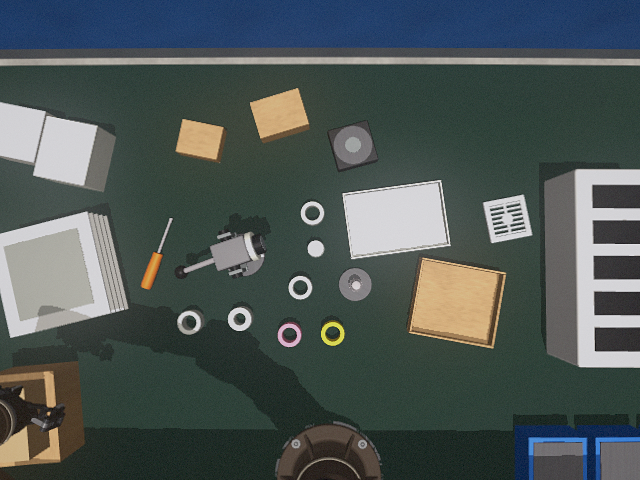

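View pics/scene0.png

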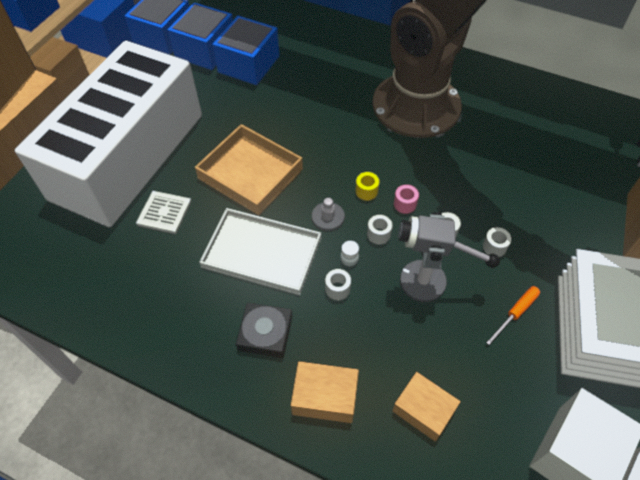

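View pics/wrist0.png

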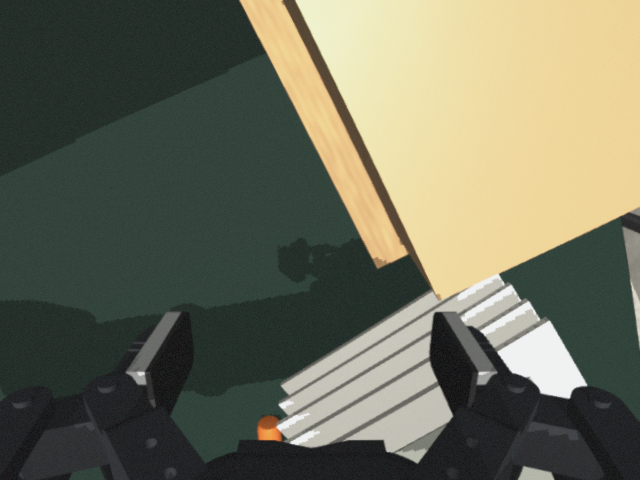

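Top view: four pale sleeves at (312,212), (300,287), (240,319) and (190,322), decoys at (289,335) in pink and (332,333) in yellow. The gauge is at (355,285), the jar at (316,248), the grey tray at (397,219), the box at (457,303), and the camera at about (240,252) with its ball at (181,271). Next I'll measure them.

```bash
cat > h.py <<'E'
import numpy as np, cv2
from scipy.spatial.transform import Rotation as R
from workcell import telemetry, eyes
def pose(f,st=None):
    if 'mount' in f:
        M=np.array(f['mount']); T=np.eye(4); T[:3,:3]=R.from_quat(st['tcp_rot']).as_matrix(); T[:3,3]=st['tool_pos']
        C=T@M; return C[:3,:3],C[:3,3]
    return R.from_quat(f['attitude']).as_matrix(),np.array(f['xyz'])
def ray(f,uv,st=None):
    Rm,c=pose(f,st)
    p=cv2.undistortPoints(np.array(uv,float).reshape(-1,1,2),np.array(f['mtx']),np.array(f['distortion'])).reshape(-1,2)
    d=np.c_[p,np.ones(len(p))]@Rm.T
    return c,d/np.linalg.norm(d,axis=1)[:,None]
def onz(f,uv,z,st=None):
    c,d=ray(f,uv,st); t=(z-c[2])/d[:,2]; return c+d*t[:,None]
def proj(f,P,st=None):
    Rm,c=pose(f,st); q=(np.array(P,float).reshape(-1,3)-c)@Rm
    return cv2.projectPoints(q,np.zeros(3),np.zeros(3),np.array(f['mtx']),np.array(f['distortion']))[0].reshape(-1,2)
def tri(f1,uv1,f2,uv2,s1=None,s2=None):
    c1,d1=ray(f1,uv1,s1);c2,d2=ray(f2,uv2,s2);d1=d1[0];d2=d2[0]
    A=np.c_[d1,-d2];t=np.linalg.lstsq(A,c2-c1,rcond=None)[0]
    a=c1+d1*t[0];b=c2+d2*t[1];return (a+b)/2,np.linalg.norm(a-b)
def save(img,name): cv2.imwrite('pics/'+name,img[:,:,::-1])
def crop(f,name,x0,y0,x1,y1,s):
    save(cv2.resize(f['color'][y0:y1,x0:x1],None,fx=s,fy=s,interpolation=cv2.INTER_CUBIC),name)
E
python3 - <<'E'
from h import *
t=eyes.grab_frame('top'); s=eyes.grab_frame('scene')
crop(t,'top1.png',160,180,360,350,4)
crop(t,'top2.png',330,170,510,350,3.3)
crop(s,'scene1.png',310,150,530,310,3.6)
hsv=cv2.cvtColor(t['color'],cv2.COLOR_RGB2HSV)
g=((hsv[...,2]>120)&(hsv[...,1]<60)).astype(np.uint8)
n,l,stt,c=cv2.connectedComponentsWithStats(g)
for i in range(1,n):
    if stt[i,4]>80: print(stt[i],c[i].round(1))
E
```

```text
[   0   57  640    9 4223] [318.7  60.6]
[   0  102   98   88 5569] [ 46.7 143.4]
[334 127  38  37 845] [353.6 146.7]
[ 574  169   66  199 7452] [601.  267.5]
[ 342  180  109   79 6602] [395.5 219.3]
[ 483  194   50   49 1465] [507.2 218.4]
[301 201  23  24 277] [311.9 212.8]
[    0   211   128   127 12159] [ 58.5 273.4]
[158 218  15  35 101] [164.7 234.5]
[ 184  232   80   44 1435] [232.2 255. ]
[307 240  17  17 224] [315.4 248.3]
[339 268  32  33 739] [354.9 284.7]
[288 276  24  24 272] [299.8 287.2]
[228 307  24  24 346] [239.3 318.8]
[177 311  24  24 286] [188.7 322. ]
[278 324  23  23 218] [288.9 335. ]
[297 458  62  22  90] [328.4 465.5]
```

View pics/top1.png

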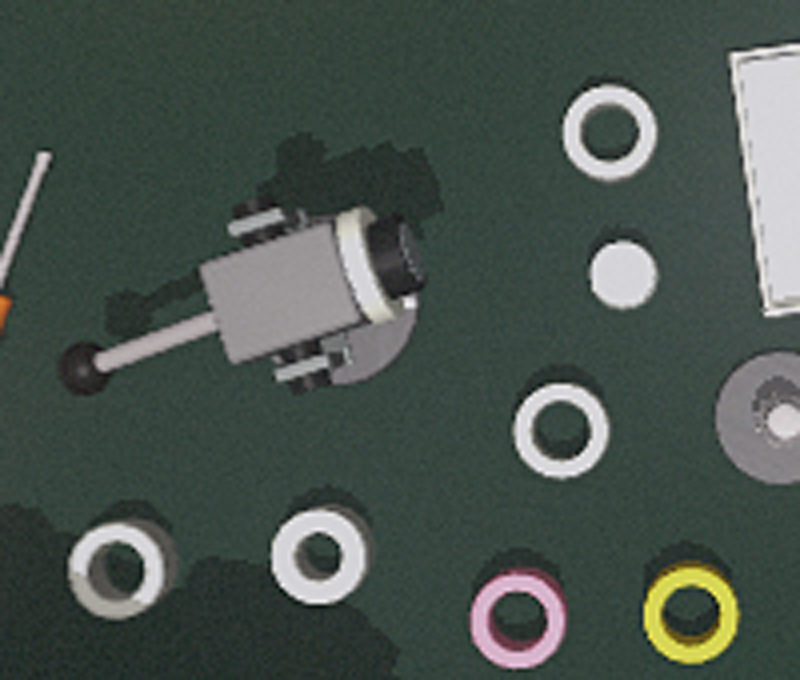

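View pics/top2.png

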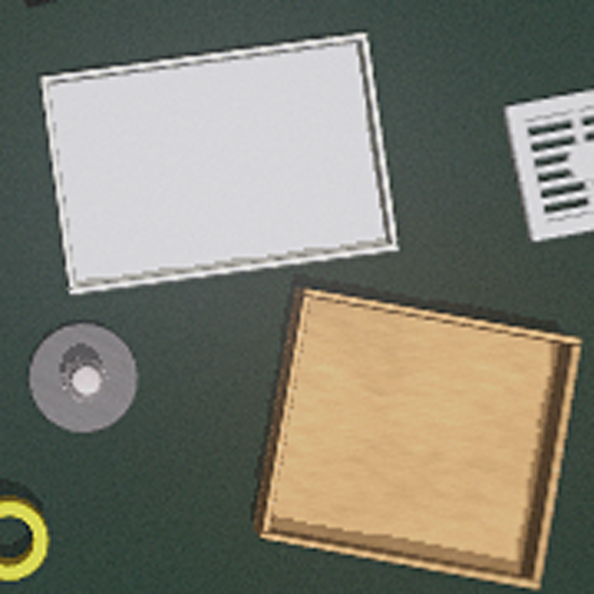

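View pics/scene1.png

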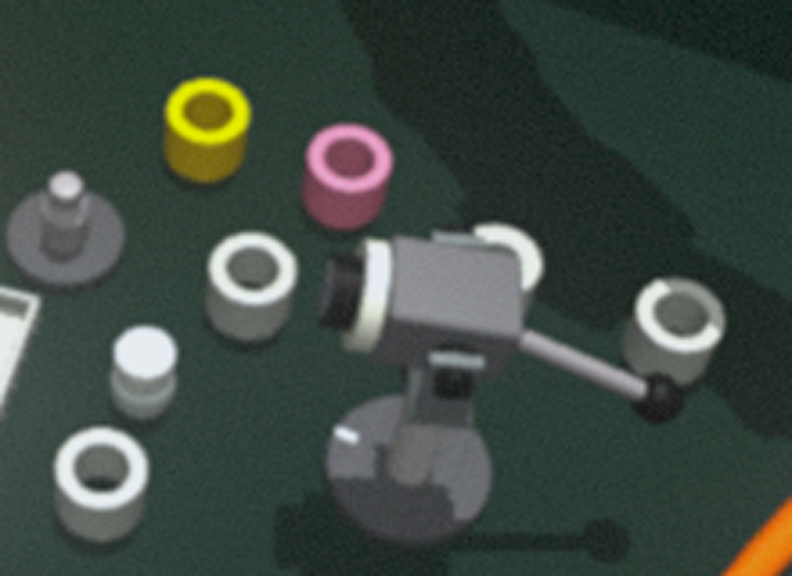

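```bash
python3 - <<'E'
from h import *
t=eyes.grab_frame('top'); s=eyes.grab_frame('scene')
T=lambda x,y:((x+.5)/4+160-.5,(y+.5)/4+180-.5)
S=lambda x,y:((x+.5)/3.6+310-.5,(y+.5)/3.6+150-.5)
def fitc(f,pts,z):
    P=onz(f,pts,z); A=np.c_[2*P[:,:2],np.ones(len(P))]; x=np.linalg.lstsq(A,(P[:,:2]**2).sum(1),rcond=None)[0]
    return x[:2],np.sqrt(x[2]+x[0]**2+x[1]**2)
print('ball',tri(t,T(84,368),s,S(658,398)))
print('pin',tri(t,(330+ (86+.5)/3.3-.5,170+(380+.5)/3.3-.5),s,S(66,184)))
# foot from scene: outline points
print('foot scene',fitc(s,[S(327,450),S(335,420),S(362,400),S(340,500),S(375,532),S(420,542),S(462,525),S(488,490),S(490,455)],14))
print('foot top',fitc(t,[T(415,310),T(408,340),T(385,368),T(360,380),T(340,383)],14))
print('mark',onz(s,[S(338,431),S(355,439)],14), onz(t,[T(410,302)],14))
# lens front centre, ring
print('lens',tri(t,T(412,255),s,S(341,292)))
# rings: outer contours top
for nm,uv in dict(a=(311.9,212.8),b=(299.8,287.2),c=(239.3,318.8),d=(188.7,322.),pink=(288.9,335),yel=(332,333)).items():
    print(nm,onz(t,[uv],44).round(1))
print('jar',onz(t,[(315.4,248.3)],50))
U=lambda x,y:((x+.5)/3.3+330-.5,(y+.5)/3.3+170-.5)
tr=onz(t,[U(41,77),U(366,34),U(397,248),U(71,293)],24);print('tray',tr.round(1),tr.mean(0))
bx=onz(t,[U(303,288),U(581,341),U(539,588),U(260,537)],45);print('box',bx.round(1),bx.mean(0))
print('gauge foot',fitc(t,[U(30,378),U(84,323),U(137,378),U(84,432)],12))
E
```

```text
ball (array([487.10864174, 329.52721646, 121.10993704]), np.float64(0.33664726236792525))
pin (array([457.20886164, -61.59335963,  67.49516799]), np.float64(0.5944474265766553))
foot scene (array([527.18105891, 207.07418054]), np.float64(52.34126333258811))
foot top (array([521.80894383, 202.18908642]), np.float64(44.75297637090928))
mark [[523.29786182 159.07846809  14.        ]
 [524.16769553 170.8278821   14.        ]] [[525.68135677 160.53152161  14.        ]]
lens (array([546.68837239, 143.11073788, 193.03506855]), np.float64(8.753516882328576))
a [[625.4  40.4  44. ]]
b [[450.4  68.1  44. ]]
c [[376.1 209.5  44. ]]
d [[368.  328.5  44. ]]
pink [[339.  93.  44.]]
yel [[344.   -7.6  44. ]]
jar [[541.54842323  31.66529363  50.        ]]
tray [[ 674.8  -31.1   24. ]
 [ 706.7 -267.2   24. ]
 [ 551.3 -288.5   24. ]
 [ 518.2  -53.    24. ]] [ 612.77413018 -159.94027492   24.        ]
box [[ 522.1 -217.1   45. ]
 [ 484.8 -414.6   45. ]
 [ 310.5 -383.1   45. ]
 [ 346.1 -185.9   45. ]] [ 415.88004718 -300.14732582   45.        ]
gauge foot (array([457.0714689 , -62.53354857]), np.float64(39.17252777539025))
```

```bash
cat >> h.py <<'E'
def to(*tg,st=None):
    """tg: (x,y,z,jawyaw_deg or None) TCP targets; prints tool shifts (m) & twist from the present pose"""
    st=st or telemetry.state(); Rm=R.from_quat(st['tcp_rot']).as_matrix(); p=st['tool_pos']
    yaw=np.degrees(np.arctan2(Rm[1,1],Rm[0,1]))
    print('t %.2f'%st['time'],'pos',p.round(1),'jawyaw %.1f'%yaw,'tilt %.2f'%np.degrees(np.arccos(-Rm[2,2])),'w %.1f'%st['grip_width'],'F',st['ft_force'].round(1),'q',st['q'].round(2))
    for x in tg:
        d=Rm.T@(np.array(x[:3])-p)/1000
        tw=0 if x[3] is None else (yaw-x[3]+180)%360-180
        print(x,'-> shift',d.round(4).tolist(),'twist %.1f'%tw,'rows>=%.1f / %.1f'%(np.linalg.norm(d)/.0625,abs(tw)/10.7))
E
python3 - <<'E'
from h import *
to((487,329.5,260,18.1),(487,329.5,127,18.1))
E
```

```text
t 0.35 pos [232.3 580.1 256.2] jawyaw 68.2 tilt 0.02 w 85.4 F [ 0.7 -0.3  0.1] q [-1.29  0.43  0.02  1.57 -0.01  1.13 -0.08]
(487, 329.5, 260, 18.1) -> shift [-0.3296, -0.138, -0.0038] twist 50.1 rows>=5.7 / 4.7
(487, 329.5, 127, 18.1) -> shift [-0.3296, -0.1379, 0.1292] twist 50.1 rows>=6.1 / 4.7
```

```bash
python3 -m creep '[[0.085,[-0.05,-0.02,-0.01],8],[0.085,[-0.1,-0.04,-0.01],15],[0.085,[-0.15,-0.063,-0.01],23],[0.085,[-0.2,-0.084,-0.01],30],[0.085,[-0.25,-0.105,-0.01],38],[0.085,[-0.3,-0.126,-0.01],46],[0.085,[-0.33,-0.138,-0.01],50],[0.085,[-0.33,-0.138,-0.01],50],[0.085,[-0.33,-0.138,-0.01],50]]'; python3 - <<'E'
from h import *
st=telemetry.state(); f=eyes.grab_frame('wrist'); save(f['color'],'w1.png')
to((487,329.5,200,18.1),(487,329.5,127,18.1))
print(proj(f,[[487,329.5,121]],st))
E
```

```text
time: 1.48
tool_pos: [486.7, 330.1, 266.1]
tcp_rot: [0.586, 0.81, -0.0, -0.0]
ft_force: [-0.5, -0.1, 0.2]
grip_width: 84.9
t 1.52 pos [486.3 330.6 266.1] jawyaw 18.3 tilt 0.05 w 84.8 F [ 0.3 -0.  -0.1] q [-0.91  0.37  0.31  1.67 -0.12  1.12 -0.25]
(487, 329.5, 200, 18.1) -> shift [-0.0013, 0.0003, 0.0661] twist 0.2 rows>=1.1 / 0.0
(487, 329.5, 127, 18.1) -> shift [-0.0013, 0.0004, 0.1391] twist 0.2 rows>=2.2 / 0.0
[[311.10429163 227.28170551]]
```

View pics/w1.png

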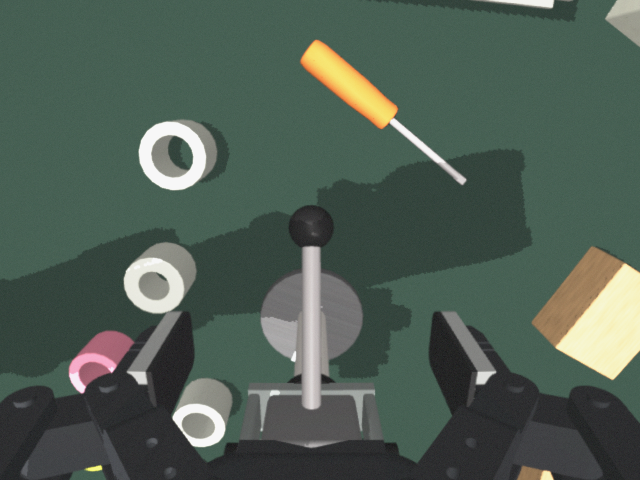

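The ball is at (311,227), matching the prediction, and the rod lies along the tool x axis. I'll descend and grip.

```bash
python3 -m creep '[[0.085,[-0.001,0,0.04],0],[0.085,[-0.001,0,0.08],0],[0.085,[-0.001,0,0.12],0],[0.085,[-0.001,0,0.139],0],[0.085,[-0.001,0,0.139],0],[0.02,[-0.001,0,0.139],0],[0.02,[-0.001,0,0.139],0],[0.02,[-0.001,0,0.139],0],[0.02,[-0.001,0,0.139],0],[0.02,[-0.001,0,0.139],0],[0.02,[-0.001,0,0.139],0]]'; python3 - <<'E'
from h import *
# arc waypoints of the ball
piv=np.array([527,207,190.])
def ball(yaw,phi):
    yaw=np.radians(yaw);h=-135*np.cos(phi)-55*np.sin(phi);z=135*np.sin(phi)-55*np.cos(phi)
    return piv+np.array([h*np.cos(yaw),h*np.sin(yaw),z])
for k in np.linspace(0,1,5):
    y=-71.9+k*(-104.6+71.9); ph=-0.106+k*(0.415+.106)
    b=ball(y,ph); to((*(b+[0,0,6]),y+90))
E
```

```text
time: 2.9
tool_pos: [486.9, 329.5, 127.3]
tcp_rot: [0.586, 0.811, 0.0, -0.0]
ft_force: [0.9, -1.8, 2.7]
grip_width: 27.0
t 2.90 pos [486.9 329.5 127.3] jawyaw 18.3 tilt 0.02 w 27.0 F [ 0.9 -1.8  2.7] q [-0.88  0.52  0.27  1.83 -0.18  0.82 -0.2 ]
(np.float64(487.1019414165045), np.float64(329.06826372407903), np.float64(127.02548359968989), np.float64(18.099999999999994)) -> shift [-0.0005, 0.0001, 0.0002] twist 0.2 rows>=0.0 / 0.0
t 2.90 pos [486.9 329.5 127.3] jawyaw 18.3 tilt 0.02 w 27.0 F [ 0.9 -1.8  2.7] q [-0.88  0.52  0.27  1.83 -0.18  0.82 -0.2 ]
(np.float64(503.50852608400083), np.float64(341.25418128593753), np.float64(144.28960007409972), np.float64(9.924999999999997)) -> shift [0.0059, 0.0195, -0.017] twist 8.4 rows>=0.4 / 0.8
t 2.90 pos [486.9 329.5 127.3] jawyaw 18.3 tilt 0.02 w 27.0 F [ 0.9 -1.8  2.7] q [-0.88  0.52  0.27  1.83 -0.18  0.82 -0.2 ]
(np.float64(522.6679379928503), np.float64(348.7895319258989), np.float64(162.42974717103408), np.float64(1.75)) -> shift [0.0071, 0.04, -0.0352] twist 16.6 rows>=0.9 / 1.5
t 2.90 pos [486.9 329.5 127.3] jawyaw 18.3 tilt 0.02 w 27.0 F [ 0.9 -1.8  2.7] q [-0.88  0.52  0.27  1.83 -0.18  0.82 -0.2 ]
(np.float64(543.2274646080423), np.float64(351.1034645984804), np.float64(181.13861099663825), np.float64(-6.424999999999997)) -> shift [0.0028, 0.0603, -0.0539] twist 24.7 rows>=1.3 / 2.3
t 2.90 pos [486.9 329.5 127.3] jawyaw 18.3 tilt 0.02 w 27.0 F [ 0.9 -1.8  2.7] q [-0.88  0.52  0.27  1.83 -0.18  0.82 -0.2 ]
(np.float64(563.7305762744904), np.float64(348.01085409845916), np.float64(200.09924297485486), np.float64(-14.599999999999994)) -> shift [-0.0066, 0.0788, -0.0728] twist 32.9 rows>=1.7 / 3.1
```

```bash
python3 -m creep '[[0.02,[0.0035,0.0098,-0.0085],4.2],[0.02,[0.0059,0.0195,-0.017],8.4],[0.02,[0.007,0.03,-0.026],12.5],[0.02,[0.0071,0.04,-0.0352],16.6],[0.02,[0.0055,0.05,-0.0445],20.6],[0.02,[0.0028,0.0603,-0.0539],24.7],[0.02,[-0.0015,0.07,-0.0635],28.8],[0.02,[-0.0066,0.0788,-0.0728],32.9],[0.02,[-0.0066,0.0788,-0.0728],32.9],[0.02,[-0.0066,0.0788,-0.0728],32.9]]'; python3 - <<'E'
from h import *
to()
t=eyes.grab_frame('top'); s=eyes.grab_frame('scene')
crop(t,'top3.png',160,180,360,350,4)
crop(s,'scene3.png',310,150,530,310,3.6)
E
```

```text
time: 4.15
tool_pos: [563.6, 347.1, 199.5]
tcp_rot: [0.791, 0.612, -0.001, 0.0]
ft_force: [0.2, -5.2, -0.4]
grip_width: 26.7
t 4.15 pos [563.6 347.1 199.5] jawyaw -14.5 tilt 0.07 w 26.7 F [ 0.2 -5.2 -0.4] q [-0.92  0.57  0.45  1.57 -0.27  1.07 -0.65]
```

View pics/top3.png

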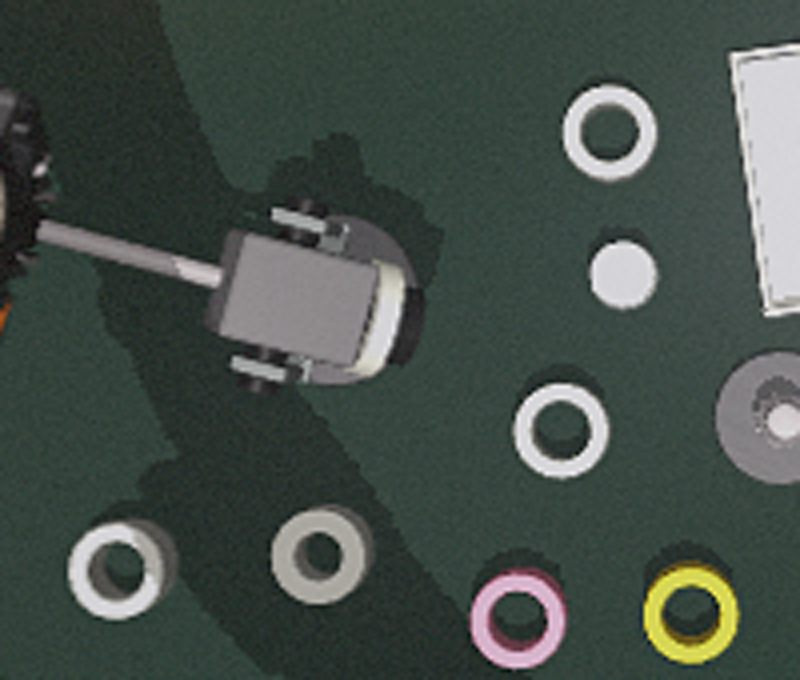

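View pics/scene3.png

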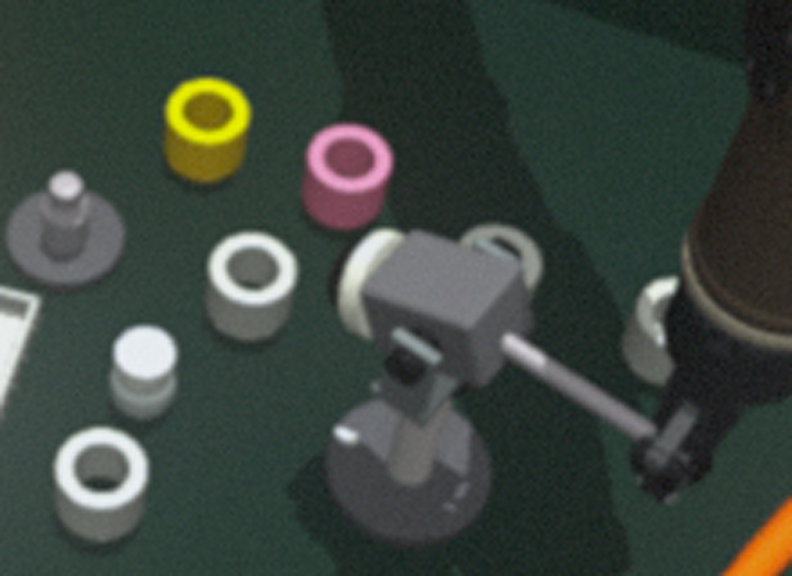

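The head now points toward the gauge. I'll let go, rise and measure.

```bash
python3 -m creep '[[0.03,[0,0,0],0],[0.05,[0,0,0],0],[0.085,[0,0,0],0],[0.085,[0,0,0],0],[0.085,[0,0,0],0],[0.085,[0,0,0],0],[0.085,[0,0,-0.04],0],[0.085,[0.03,0,-0.09],0],[0.085,[0.06,0,-0.13],0],[0.085,[0.1,0,-0.13],0],[0.085,[0.1,0,-0.13],0]]'; python3 - <<'E'
from h import *
st=telemetry.state();f=eyes.grab_frame('wrist');save(f['color'],'w4.png')
to()
t=eyes.grab_frame('top'); s=eyes.grab_frame('scene')
crop(t,'top4.png',160,180,360,350,4)
crop(s,'scene4.png',310,150,530,310,3.6)
print(proj(f,[[563.7,348,194]],st),proj(s,[[563.7,348,194]]),proj(t,[[563.7,348,194]]))
E
```

```text
time: 5.62
tool_pos: [587.8, 447.8, 328.4]
tcp_rot: [0.79, 0.614, -0.001, -0.001]
ft_force: [-0.2, 0.4, -0.8]
grip_width: 84.7
t 5.67 pos [588.3 445.5 328.5] jawyaw -14.4 tilt 0.13 w 85.3 F [-0.2 -0.4 -0.8] q [-0.97  0.62  0.48  1.15 -0.27  1.43 -0.78]
[[312.63809719 368.44973223]] [[499.67737693 275.30038913]] [[163.53530522 235.69363205]]
```

View pics/w4.png

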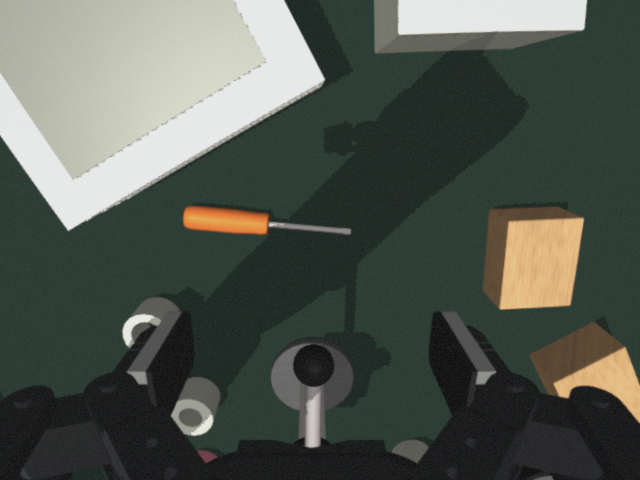

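View pics/scene4.png

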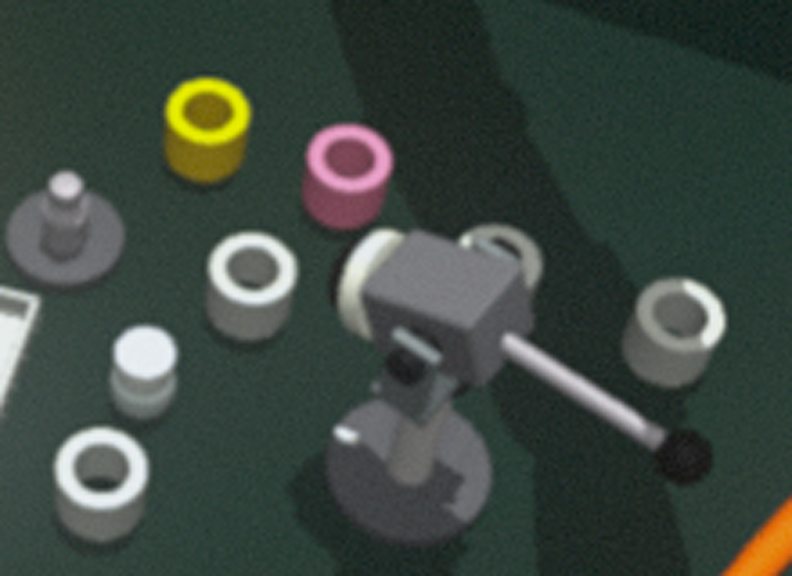

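View pics/top4.png

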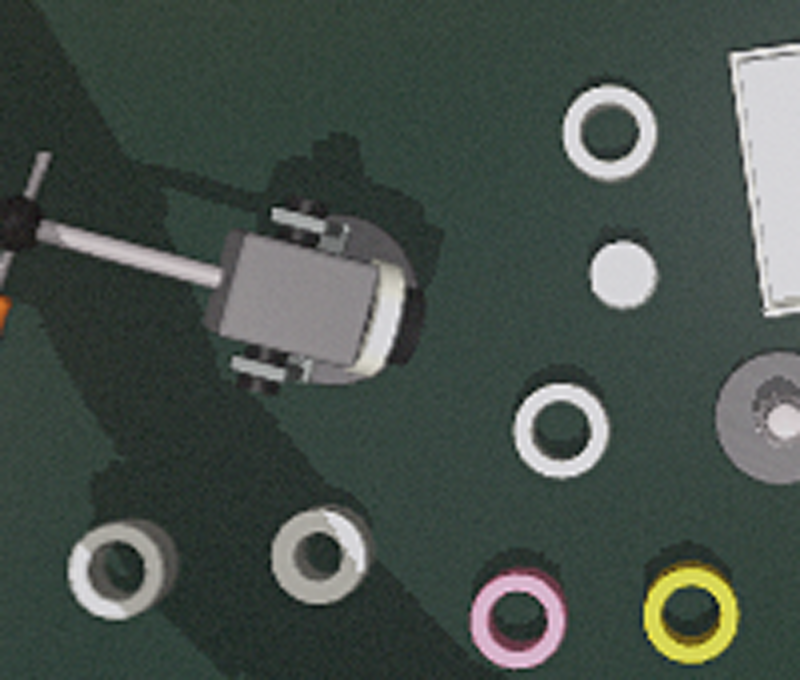

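```bash
python3 - <<'E'
from h import *
t=eyes.grab_frame('top'); s=eyes.grab_frame('scene')
b,e=tri(t,(160+18.5/4-.5,180+223.5/4-.5),s,(310+683.5/3.6-.5,150+457.5/3.6-.5)); print(b,e)
pin=np.array([457.2,-61.8,68])
for piv in ([527,207,190],[524,206,190],[530,209,190]):
    piv=np.array(piv,float); d=b-piv; yaw=np.arctan2(-d[1],-d[0]); ph=np.arctan2(55,135)+np.arctan2(d[2],np.hypot(*d[:2]))
    X=np.array([np.cos(ph)*np.cos(yaw),np.cos(ph)*np.sin(yaw),-np.sin(ph)]);Y=np.array([-np.sin(yaw),np.cos(yaw),0]);Z=np.cross(X,Y)
    r=pin-piv; print(np.linalg.norm(d),np.degrees(yaw),ph,r@X,r@Y,r@Z)
E
```

```text
[564.4463531  348.15682764 190.34872135] 0.7091575672411418
146.03972389497505 -104.85731848931552 0.3892635727105737 303.2349081606386 1.4573688869812251 -7.479742558159065
147.79916349279432 -105.88207268960032 0.38923514701215556 301.5200391407141 9.035646471483261 -8.191647540306958
143.35723046361215 -103.9033054437368 0.3893082542225913 305.68512146088057 -5.598231811936751 -6.461139065715389
```

The aim is within about 8 mm in z and 1.5 to 9 mm in y, depending on the pivot estimate; the limit is 25. The sleeves come next, starting with the one at (368,328).

```bash
python3 - <<'E'
from h import *
to((480,420,330,40),(368,328.5,200,90))
E
```

```text
t 5.88 pos [589.  442.8 329.5] jawyaw -14.6 tilt 0.10 w 84.9 F [ 0.4  0.8 -0.6] q [-0.96  0.62  0.48  1.15 -0.27  1.43 -0.78]
(480, 420, 330, 40) -> shift [-0.0496, -0.0997, -0.0003] twist -54.6 rows>=1.8 / 5.1
(368, 328.5, 200, 90) -> shift [-0.1663, -0.1849, 0.1299] twist -104.6 rows>=4.5 / 9.8
```

```bash
python3 -m creep '[[0.085,[-0.015,-0.035,0],-10],[0.085,[-0.03,-0.07,0],-20],[0.085,[-0.05,-0.1,0],-30],[0.085,[-0.07,-0.12,0.0],-40],[0.085,[-0.09,-0.135,0.02],-50],[0.085,[-0.11,-0.15,0.04],-60],[0.085,[-0.13,-0.16,0.06],-70],[0.085,[-0.15,-0.17,0.09],-80],[0.085,[-0.16,-0.18,0.11],-90],[0.085,[-0.166,-0.185,0.13],-98],[0.085,[-0.166,-0.185,0.13],-104.6],[0.085,[-0.166,-0.185,0.13],-104.6],[0.085,[-0.166,-0.185,0.13],-104.6]]'; python3 - <<'E'
from h import *
st=telemetry.state();f=eyes.grab_frame('wrist');save(f['color'],'w5.png')
to((368,328.5,38,90))
a=np.linspace(0,2*np.pi,9)[:-1]
print(proj(f,[[368,328.5,44]],st))
E
```

```text
time: 7.5
tool_pos: [368.3, 328.5, 200.3]
tcp_rot: [0.002, 1.0, -0.0, -0.0]
ft_force: [0.1, -1.0, -1.0]
grip_width: 85.2
t 7.55 pos [368.2 328.7 200.3] jawyaw 89.8 tilt 0.05 w 85.1 F [-0.8 -0.   0.3] q [-0.9   0.28  0.08  1.96 -0.03  0.9   0.76]
(368, 328.5, 38, 90) -> shift [0.0002, -0.0001, 0.1623] twist -0.2 rows>=2.6 / 0.0
[[312.04694412 221.41755087]]
```

View pics/w5.png

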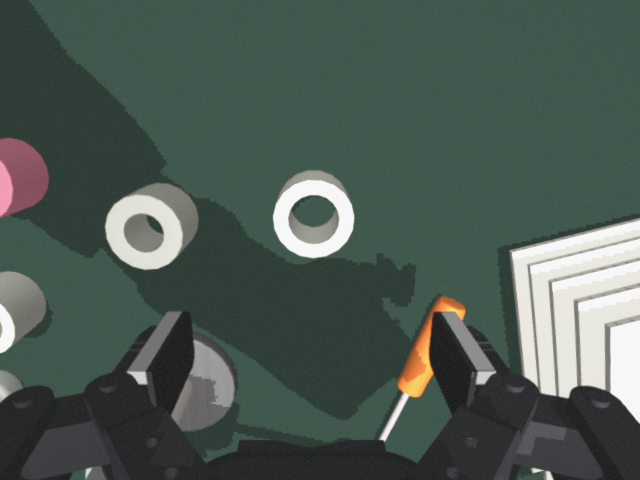

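```bash
cat >> h.py <<'E'
from scipy.optimize import least_squares
def ring(f,guess,st=None,z=44,thr=None,dbg=None,rout=28):
    """refine the centre of a sleeve's top ring (plane z) near guess (x,y)"""
    g=cv2.cvtColor(f['color'],cv2.COLOR_RGB2GRAY); g=cv2.GaussianBlur(g,(0,0),1)
    Rm,c=pose(f,st)
    # radial edge search, from outside inwards: strongest bright->dark step near r
    th=np.radians(np.arange(0,360,5)); cen=np.array(guess,float)
    for it in range(4):
        out=[];inn=[]
        for a in th:
            u=np.array([np.cos(a),np.sin(a)])
            for lo,hi,L,sg in ((20,36,out,-1),(10,22,inn,1)):
                r=np.arange(lo,hi,.25); P=np.c_[cen+r[:,None]*u,np.full(len(r),z)]
                uv=proj(f,P,st).astype(np.float32)
                v=cv2.remap(g,uv[:,0].reshape(1,-1),uv[:,1].reshape(1,-1),cv2.INTER_LINEAR)[0].astype(float)
                d=sg*np.gradient(v); k=d.argmax()
                if d[k]>1: L.append(cen+r[k]*u)
        out=np.array(out);inn=np.array(inn)
        s=least_squares(lambda p:np.hypot(out[:,0]-p[0],out[:,1]-p[1])-rout,cen,loss='soft_l1',f_scale=.7)
        cen=s.x
    si=least_squares(lambda p:np.hypot(inn[:,0]-p[0],inn[:,1]-p[1])-p[2],[*cen,16],loss='soft_l1',f_scale=.7)
    print('ring centre',cen.round(1),'outer rms %.2f'%np.median(abs(s.fun)),'inner centre',si.x[:2].round(1),'bore dia %.1f'%(2*si.x[2]),'res %.2f'%np.median(abs(si.fun)))
    return cen
E
python3 - <<'E'
from h import *
t=eyes.grab_frame('top')
st=telemetry.state();f=eyes.grab_frame('wrist')
ring(f,(368,328.5),st)
ring(f,(376,209.5),st)
for g in ((625.4,40.4),(450.4,68.1),(376.1,209.5)): ring(t,g)
to()
E
```

```text
ring centre [366.7 329.3] outer rms 0.47 inner centre [366.7 329.3] bore dia 34.4 res 0.06
ring centre [375.7 210.7] outer rms 0.72 inner centre [375.7 210.7] bore dia 28.1 res 0.12
ring centre [625.6  40.4] outer rms 1.12 inner centre [625.8  40.4] bore dia 33.1 res 0.52
ring centre [450.6  68. ] outer rms 1.06 inner centre [450.5  67.8] bore dia 33.5 res 0.43
ring centre [376.2 209.9] outer rms 1.09 inner centre [376.5 209.6] bore dia 26.3 res 0.49
t 7.65 pos [368.1 328.8 200.2] jawyaw 89.9 tilt 0.07 w 84.8 F [-0.8  0.2 -0.1] q [-0.9   0.28  0.08  1.96 -0.03  0.9   0.76]
```

Bores measured: S4 35, S3 28, and S1 and S2 about 35. Grasping S4.

```bash
python3 -m creep '[[0.085,[0.001,0,0.05],0],[0.085,[0.0015,0.0005,0.1],0],[0.085,[0.0015,0.0005,0.14],0],[0.085,[0.0015,0.0005,0.162],0],[0.085,[0.0015,0.0005,0.162],0],[0.045,[0.0015,0.0005,0.162],0],[0.045,[0.0015,0.0005,0.162],0],[0.045,[0.0015,0.0005,0.162],0],[0.045,[0.0015,0.0005,0.162],0],[0.045,[0.0015,0.0005,0.162],0],[0.045,[0.0015,0.0005,0.132],0],[0.045,[0.0015,0.0005,0.092],0],[0.045,[0.0015,0.0005,0.052],0],[0.045,[0.0015,0.0005,0.052],0]]'; python3 - <<'E'
from h import *
st=telemetry.state();f=eyes.grab_frame('wrist');save(f['color'],'w6.png')
P=st['tool_pos'];print('held rel', end=' ');c=ring(f,P[:2],st,z=P[2]+6);print(c-P[:2])
to((380,100,150,90),(457.2,-61.8,150,90))
E
```

```text
time: 9.4
tool_pos: [368.1, 330.8, 151.9]
tcp_rot: [0.001, 1.0, 0.002, 0.002]
ft_force: [-0.2, 0.5, -0.4]
grip_width: 53.7
held rel ring centre [366.1 330.3] outer rms 1.19 inner centre [366.2 330.3] bore dia 34.6 res 0.07
[-2.08063284 -0.57893789]
t 9.45 pos [367.3 330.1 150.1] jawyaw 89.9 tilt 0.19 w 53.7 F [-0.6  0.2 -0.1] q [-0.9   0.35  0.07  2.02 -0.04  0.77  0.76]
(380, 100, 150, 90) -> shift [-0.0132, -0.23, -0.0004] twist -0.1 rows>=3.7 / 0.0
(457.2, -61.8, 150, 90) -> shift [-0.0908, -0.3917, -0.0006] twist -0.1 rows>=6.4 / 0.0
```

View pics/w6.png

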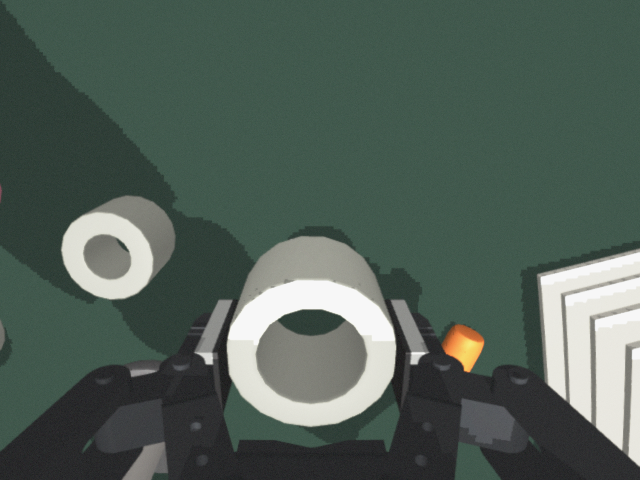

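```bash
python3 -m creep '[[0.045,[-0.003,-0.05,0],0],[0.045,[-0.006,-0.1,0],0],[0.045,[-0.009,-0.15,0],0],[0.045,[-0.012,-0.19,0],0],[0.045,[-0.013,-0.23,0],0],[0.045,[-0.035,-0.27,0],0],[0.045,[-0.055,-0.31,0],0],[0.045,[-0.075,-0.35,0],0],[0.045,[-0.085,-0.38,0],0],[0.045,[-0.091,-0.39,0],0],[0.045,[-0.091,-0.39,0],0],[0.045,[-0.091,-0.39,0],0]]'; python3 - <<'E'
from h import *
st=telemetry.state();f=eyes.grab_frame('wrist');save(f['color'],'w7.png')
to((457.2,-61.8,105,90))
P=st['tool_pos'];c=ring(f,P[:2]+[-2,0],st,z=P[2]+6);print(c-P[:2])
print(proj(f,[[457.2,-61.8,68],[457.2,-61.8,12]],st))
E
```

```text
time: 10.95
tool_pos: [456.8, -58.8, 149.1]
tcp_rot: [0.0, 1.0, 0.001, 0.001]
ft_force: [-0.2, 0.4, -0.2]
grip_width: 53.9
t 11.00 pos [456.9 -58.8 149.2] jawyaw 90.0 tilt 0.19 w 53.5 F [ 0.1  0.3 -0.2] q [-0.18  0.3   0.24  2.11 -0.11  0.74  1.7 ]
(457.2, -61.8, 105, 90) -> shift [-0.0002, -0.0031, 0.0442] twist -0.0 rows>=0.7 / 0.0
ring centre [456.7 -60.1] outer rms 1.00 inner centre [455.  -59.3] bore dia 34.6 res 0.10
[-0.11665192 -1.27725696]
[[305.82481805 262.49622424]
 [306.64650056 230.25847033]]
```

View pics/w7.png

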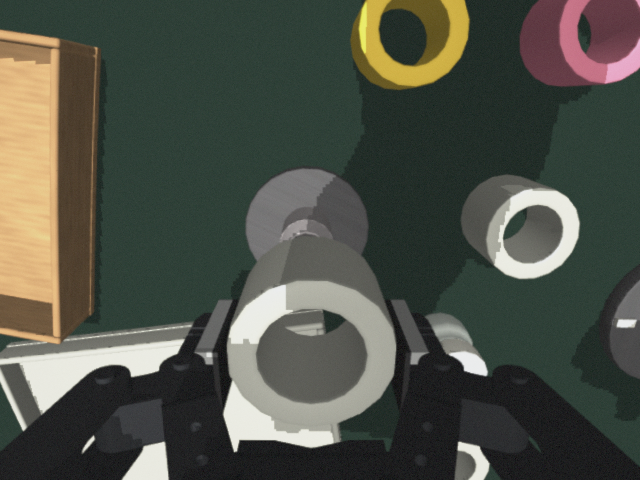

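```bash
python3 - <<'E'
from h import *
st=telemetry.state();f=eyes.grab_frame('wrist');t=eyes.grab_frame('top');s=eyes.grab_frame('scene')
def disc(f,cen,st,angs,z=12,ro=40):
    g=cv2.GaussianBlur(cv2.cvtColor(f['color'],cv2.COLOR_RGB2GRAY),(0,0),1)
    pts=[]
    for a in np.radians(angs):
        u=np.array([np.cos(a),np.sin(a)]);r=np.arange(ro-8,ro+8,.25);uv=proj(f,np.c_[np.array(cen)+r[:,None]*u,np.full(len(r),z)],st).astype(np.float32)
        v=cv2.remap(g,uv[:,:1].T,uv[:,1:].T,cv2.INTER_LINEAR)[0].astype(float);d=-np.gradient(v);k=d.argmax()
        if d[k]>1: pts.append(np.array(cen)+r[k]*u)
    p=np.array(pts);s=least_squares(lambda q:np.hypot(*(p-q[:2]).T)-q[2],[*cen,ro],loss='soft_l1',f_scale=.7)
    print(len(p),s.x.round(2),np.median(abs(s.fun)).round(2))
disc(f,(457.2,-61.8),st,np.arange(90,271,5))   # world -x side is image up
E
```

```text
37 [456.52 -61.96  38.95] 0.14
```

```bash
python3 -m creep '[[0.045,[-0.002,-0.0026,0.015],0],[0.045,[-0.002,-0.0026,0.03],0],[0.045,[-0.002,-0.0026,0.045],0],[0.045,[-0.002,-0.0026,0.061],0],[0.045,[-0.002,-0.0026,0.061],0],[0.045,[-0.002,-0.0026,0.061],0]]'; python3 - <<'E'
from h import *
s=eyes.grab_frame('scene');crop(s,'s8.png',270,160,400,270,5)
st=telemetry.state();f=eyes.grab_frame('wrist');save(f['color'],'w8.png');to()
E
```

```text
time: 11.9
tool_pos: [459.4, -61.8, 88.4]
tcp_rot: [0.0, 1.0, 0.001, 0.001]
ft_force: [0.7, 0.2, -1.0]
grip_width: 53.7
t 12.00 pos [459.7 -61.7  88.8] jawyaw 90.0 tilt 0.23 w 53.2 F [-0.9  0.7 -0.5] q [-0.14  0.41  0.21  2.15 -0.16  0.59  1.75]
```

View pics/w8.png

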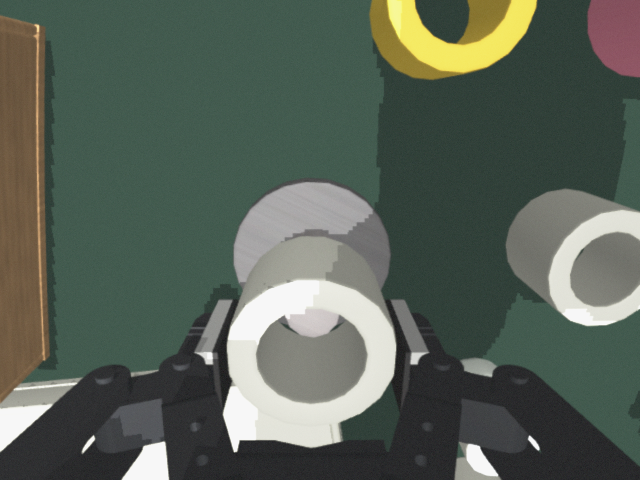

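View pics/s8.png

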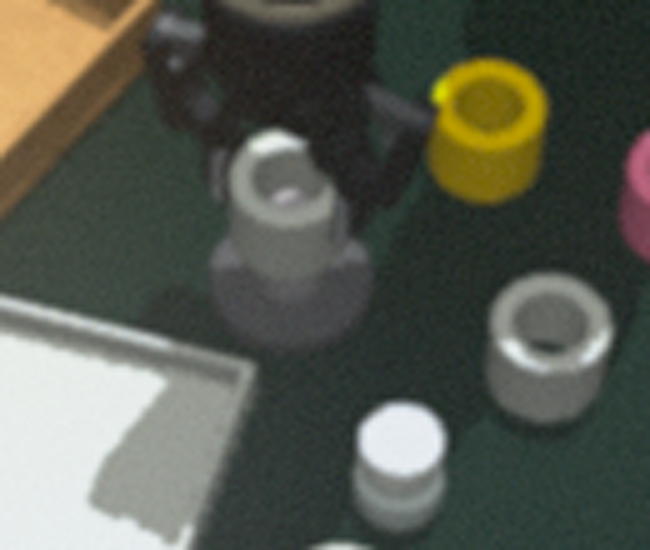

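The pin shows inside the bore at (312,320). I'll lower further, watching the force.

```bash
python3 -m creep '[[0.045,[0.0008,0,0.005],0],[0.045,[0.0008,0,0.01],0],[0.045,[0.0008,0,0.015],0],[0.045,[0.0008,0,0.02],0],[0.045,[0.0008,0,0.02],0]]'; python3 -m creep '[[0.045,[0,0,0.005],0],[0.045,[0,0,0.01],0],[0.045,[0,0,0.014],0],[0.045,[0,0,0.014],0]]'
```

```text
time: 12.62
tool_pos: [458.7, -61.6, 68.4]
tcp_rot: [0.0, 1.0, 0.001, 0.001]
ft_force: [0.2, -0.4, -1.5]
grip_width: 53.4
time: 13.12
tool_pos: [458.5, -61.6, 54.0]
tcp_rot: [0.0, 1.0, 0.001, 0.001]
ft_force: [0.4, 0.3, 0.4]
grip_width: 53.7
```

It fits: underside at 16 with no resistance. Now to the grey tray.

```bash
python3 -m creep '[[0.045,[0,0,-0.03],0],[0.045,[0,0,-0.06],0],[0.045,[0,0,-0.085],0],[0.045,[0,0,-0.085],0]]'; python3 - <<'E'
from h import *
to((621.9,-227.3,139,7.7),(621.9,-227.3,44,7.7))
t=eyes.grab_frame('top')
E
```

```text
time: 13.62
tool_pos: [459.5, -61.9, 140.6]
tcp_rot: [0.0, 1.0, 0.001, 0.003]
ft_force: [1.2, 0.5, -0.1]
grip_width: 54.0
t 13.62 pos [459.5 -61.9 140.6] jawyaw 90.0 tilt 0.35 w 54.0 F [ 1.2  0.5 -0.1] q [-0.17  0.32  0.24  2.11 -0.12  0.72  1.72]
(621.9, -227.3, 139, 7.7) -> shift [-0.1625, -0.1652, 0.0021] twist 82.3 rows>=3.7 / 7.7
(621.9, -227.3, 44, 7.7) -> shift [-0.162, -0.1655, 0.097] twist 82.3 rows>=4.0 / 7.7
```

```bash
python3 -m creep '[[0.045,[-0.02,-0.02,0],10],[0.045,[-0.04,-0.04,0],20],[0.045,[-0.06,-0.062,0],30],[0.045,[-0.08,-0.083,0],40],[0.045,[-0.1,-0.104,0],50],[0.045,[-0.12,-0.125,0],60],[0.045,[-0.14,-0.145,0],70],[0.045,[-0.162,-0.165,0],80],[0.045,[-0.162,-0.165,0],82.3],[0.045,[-0.162,-0.165,0.03],82.3],[0.045,[-0.162,-0.165,0.06],82.3],[0.045,[-0.162,-0.165,0.085],82.3],[0.045,[-0.162,-0.165,0.085],82.3],[0.045,[-0.162,-0.165,0.085],82.3]]'; python3 - <<'E'
from h import *
s=eyes.grab_frame('scene');crop(s,'s9.png',190,170,350,300,4.5)
to((621.9,-227.3,43.5,7.7))
E
```

```text
time: 15.42
tool_pos: [620.9, -226.7, 55.1]
tcp_rot: [0.658, 0.753, 0.002, 0.001]
ft_force: [1.0, -0.1, -0.0]
grip_width: 53.9
t 15.47 pos [ 621.3 -226.9   55.6] jawyaw 7.7 tilt 0.29 w 53.4 F [-0.   0.1  0.1] q [-0.07  0.76  0.55  1.7  -0.51  0.83  0.84]
(621.9, -227.3, 43.5, 7.7) -> shift [-0.0005, 0.0005, 0.0121] twist -0.0 rows>=0.2 / 0.0
```

View pics/s9.png

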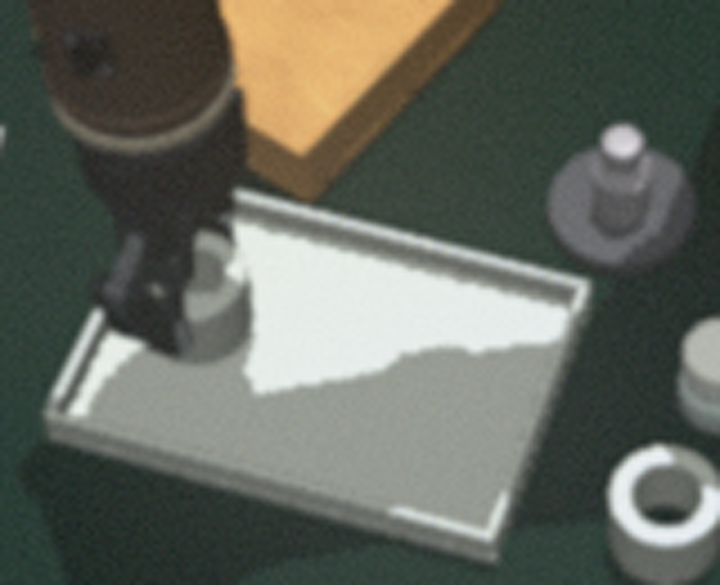

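Position over the tray looks right. I'll lower, release and rise.

```bash
python3 -m creep '[[0.045,[0,0,0.006],0],[0.045,[0,0,0.011],0],[0.045,[0,0,0.0115],0],[0.045,[0,0,0.0115],0],[0.06,[0,0,0.0115],0],[0.075,[0,0,0.0115],0],[0.08,[0,0,0.0115],0],[0.08,[0,0,0.0115],0],[0.08,[0,0,0.0115],0],[0.08,[0,0,-0.03],0],[0.08,[0,0,-0.08],0],[0.08,[0,0,-0.13],0],[0.08,[0,0,-0.15],0],[0.08,[0,0,-0.15],0]]'; python3 - <<'E'
from h import *
st=telemetry.state();f=eyes.grab_frame('wrist');save(f['color'],'w10.png')
to((376,210,200,90))
t=eyes.grab_frame('top')
ring(t,(622,-226),z=49)
for g in ((625.4,40.4),(450.4,68.1),(376.1,209.5)): ring(t,g)
E
```

```text
time: 17.23
tool_pos: [621.4, -227.7, 207.4]
tcp_rot: [0.658, 0.753, 0.003, 0.002]
ft_force: [-0.2, 0.3, -1.0]
grip_width: 80.1
t 17.27 pos [ 620.7 -227.1  205.8] jawyaw 7.7 tilt 0.34 w 80.2 F [-0.5  0.1 -1.1] q [-0.14  0.59  0.66  1.58 -0.4   1.1   0.75]
(376, 210, 200, 90) -> shift [0.4659, -0.1841, 0.0055] twist -82.3 rows>=8.0 / 7.7
ring centre [ 621.3 -228.8] outer rms 0.61 inner centre [ 626.1 -224. ] bore dia 28.3 res 0.63
ring centre [625.5  40.4] outer rms 0.88 inner centre [625.8  40.2] bore dia 33.2 res 0.44
ring centre [450.7  67.9] outer rms 1.13 inner centre [450.7  67.8] bore dia 33.8 res 0.40
ring centre [376.2 210.1] outer rms 0.88 inner centre [376.4 209.9] bore dia 26.1 res 0.45
```

View pics/w10.png

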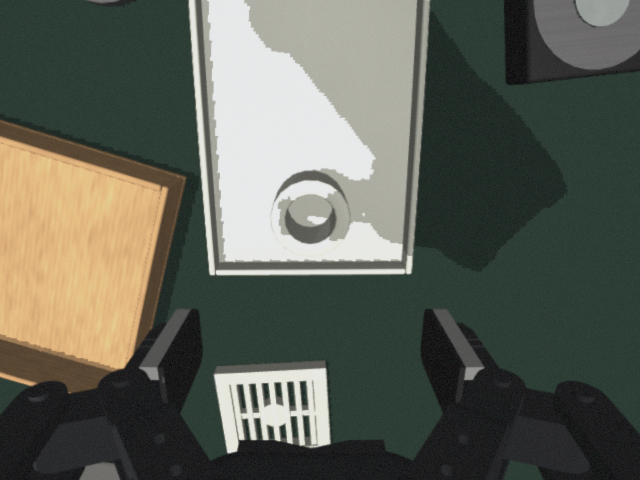

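The sleeve stands upright in the tray at pixel (311,213). Next is S2 at (450.7,67.9).

```bash
python3 - <<'E'
from h import *
to((450.7,67.9,200,90))
E
python3 -m creep '[[0.085,[0.02,-0.02,0],-10],[0.085,[0.06,-0.04,0],-20],[0.085,[0.1,-0.06,0],-30],[0.085,[0.14,-0.08,0],-40],[0.085,[0.19,-0.1,0],-50],[0.085,[0.24,-0.115,0],-60],[0.085,[0.28,-0.125,0],-70],[0.085,[0.3,-0.13,0.005],-80],[0.085,[0.315,-0.129,0.0055],-82.3],[0.085,[0.315,-0.129,0.0055],-82.3],[0.085,[0.315,-0.129,0.0055],-82.3]]'; python3 - <<'E'
from h import *
st=telemetry.state();f=eyes.grab_frame('wrist');save(f['color'],'w11.png')
c=ring(f,(450.7,67.9),st)
to((*c,38,90))
E
```

```text
t 17.32 pos [ 620.3 -226.8  204.8] jawyaw 7.7 tilt 0.27 w 79.9 F [-0.2 -0.3  0.4] q [-0.14  0.6   0.66  1.58 -0.4   1.1   0.75]
(450.7, 67.9, 200, 90) -> shift [0.3148, -0.1286, 0.005] twist -82.3 rows>=5.4 / 7.7
time: 18.7
tool_pos: [450.7, 67.1, 199.3]
tcp_rot: [0.002, 1.0, 0.001, 0.002]
ft_force: [0.7, -0.4, 0.5]
grip_width: 84.7
ring centre [450.   68.5] outer rms 0.76 inner centre [450.   68.6] bore dia 35.1 res 0.12
t 18.75 pos [450.7  67.1 199.4] jawyaw 89.8 tilt 0.25 w 85.1 F [ 0.3 -0.9 -0.1] q [-0.51  0.22  0.29  2.06 -0.08  0.86  1.4 ]
(np.float64(449.9979204291839), np.float64(68.54767161932415), 38, 90) -> shift [0.0013, 0.0011, 0.1614] twist -0.2 rows>=2.6 / 0.0
```

View pics/w11.png

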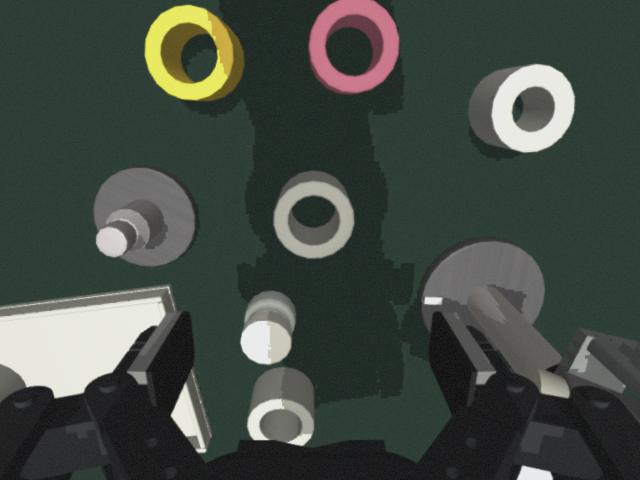

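```bash
python3 -m creep '[[0.085,[0.001,0.001,0.05],0],[0.085,[0.0013,0.001,0.1],0],[0.085,[0.0013,0.001,0.14],0],[0.085,[0.0013,0.001,0.1615],0],[0.085,[0.0013,0.001,0.1615],0],[0.085,[0.0013,0.001,0.1615],0]]';python3 -m creep '[[0.045,[0,0,0],0],[0.045,[0,0,0],0],[0.045,[0,0,0],0],[0.045,[0,0,0],0],[0.045,[0,0,0],0],[0.045,[0,0,-0.04],0],[0.045,[0,0,-0.08],0],[0.045,[0,0,-0.11],0],[0.045,[0,0,-0.11],0],[0.045,[0,0,-0.11],0]]'; python3 - <<'E'
from h import *
st=telemetry.state();f=eyes.grab_frame('wrist');save(f['color'],'w12.png')
P=st['tool_pos'];c=ring(f,P[:2]+[-1,0],st,z=P[2]+6);print(c-P[:2])
to((457+1.,-61.9,150,90),(457+1.,-61.9,88,90))
E
```

```text
time: 19.5
tool_pos: [450.6, 68.0, 38.6]
tcp_rot: [0.002, 1.0, 0.001, 0.002]
ft_force: [-0.4, 0.8, 0.6]
grip_width: 85.1
time: 20.75
tool_pos: [449.7, 67.9, 148.3]
tcp_rot: [0.002, 1.0, 0.001, 0.002]
ft_force: [-0.1, 0.9, -0.8]
grip_width: 53.7
ring centre [447.6  66.5] outer rms 1.23 inner centre [446.8  67.3] bore dia 34.7 res 0.07
[-2.12931032 -1.32850822]
t 20.80 pos [449.4  67.7 147.9] jawyaw 89.7 tilt 0.22 w 53.6 F [ 0.2  0.5 -1.7] q [-0.5   0.3   0.29  2.13 -0.13  0.73  1.44]
(458.0, -61.9, 150, 90) -> shift [-0.0092, -0.1295, -0.0023] twist -0.3 rows>=2.1 / 0.0
(458.0, -61.9, 88, 90) -> shift [-0.009, -0.1297, 0.0597] twist -0.3 rows>=2.3 / 0.0
```

View pics/w12.png

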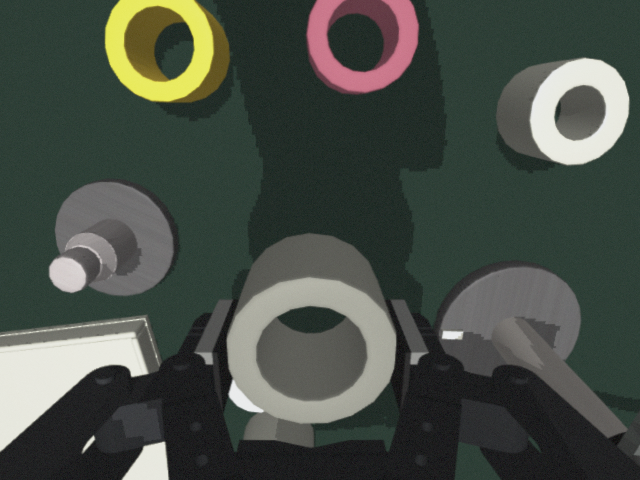

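```bash
python3 -m creep '[[0.045,[-0.004,-0.04,-0.002],-0.3],[0.045,[-0.008,-0.08,-0.002],-0.3],[0.045,[-0.0104,-0.12,-0.002],-0.3],[0.045,[-0.0104,-0.1291,-0.002],-0.3],[0.045,[-0.0104,-0.1291,-0.002],-0.3],[0.045,[-0.0104,-0.1291,0.02],-0.3],[0.045,[-0.0104,-0.1291,0.04],-0.3],[0.045,[-0.0104,-0.1291,0.058],-0.3],[0.045,[-0.0104,-0.1291,0.058],-0.3],[0.045,[-0.0104,-0.1291,0.058],-0.3]]'; python3 - <<'E'
from h import *
st=telemetry.state();f=eyes.grab_frame('wrist');save(f['color'],'w13.png')
s=eyes.grab_frame('scene');crop(s,'s13.png',270,160,400,270,5)
to((459.2,-61.5,67,90))
E
```

```text
time: 22.05
tool_pos: [459.6, -60.5, 89.9]
tcp_rot: [-0.001, 1.0, 0.001, 0.002]
ft_force: [0.1, -0.3, -1.0]
grip_width: 53.6
t 22.15 pos [459.9 -60.9  90.3] jawyaw 90.1 tilt 0.29 w 53.7 F [ 0.2 -0.5 -0.9] q [-0.21  0.41  0.29  2.16 -0.21  0.59  1.81]
(459.2, -61.5, 67, 90) -> shift [0.0008, -0.0007, 0.0233] twist 0.1 rows>=0.4 / 0.0
```

View pics/s13.png

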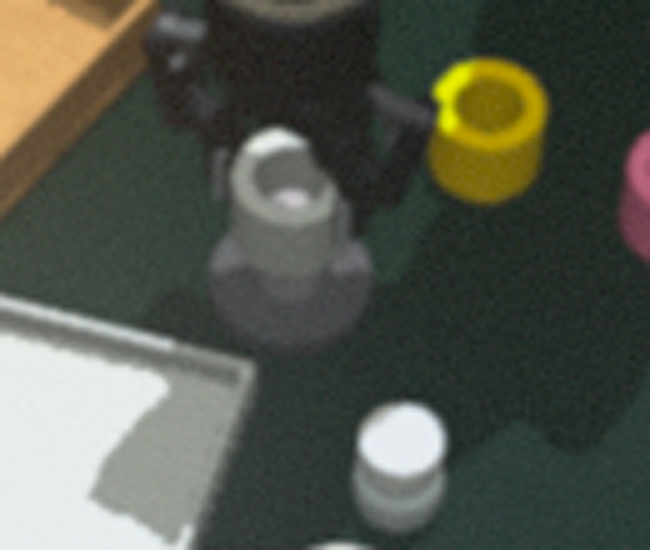

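```bash
python3 -m creep '[[0.045,[0.0008,-0.0007,0.006],0],[0.045,[0.0008,-0.0007,0.012],0],[0.045,[0.0008,-0.0007,0.018],0],[0.045,[0.0008,-0.0007,0.023],0],[0.045,[0.0008,-0.0007,0.023],0]]'; python3 -m creep '[[0.045,[0,0,0.005],0],[0.045,[0,0,0.01],0],[0.045,[0,0,0.014],0],[0.045,[0,0,0.014],0]]'
```

```text
time: 22.78
tool_pos: [458.9, -61.6, 66.8]
tcp_rot: [-0.0, 1.0, 0.001, 0.002]
ft_force: [-0.8, 0.4, -1.0]
grip_width: 53.3
time: 23.28
tool_pos: [458.7, -61.6, 52.5]
tcp_rot: [-0.0, 1.0, 0.001, 0.001]
ft_force: [-0.8, -0.4, -1.6]
grip_width: 53.5
```

S2 fits as well. Lift and carry it to the tray centre.

```bash
python3 -m creep '[[0.045,[0,0,-0.03],0],[0.045,[0,0,-0.06],0],[0.045,[0,0,-0.085],0],[0.045,[0,0,-0.085],0]]'; python3 - <<'E'
from h import *
to((612.8,-160,139,7.7))
E
```

```text
time: 23.78
tool_pos: [459.6, -61.8, 139.0]
tcp_rot: [-0.0, 1.0, 0.001, 0.003]
ft_force: [-0.4, -0.4, -1.0]
grip_width: 53.6
t 23.77 pos [459.6 -61.8 139. ] jawyaw 90.1 tilt 0.40 w 53.6 F [-0.4 -0.4 -1. ] q [-0.24  0.33  0.33  2.12 -0.17  0.71  1.77]
(612.8, -160, 139, 7.7) -> shift [-0.1531, -0.0983, 0.0008] twist 82.4 rows>=2.9 / 7.7
```

```bash
python3 -m creep '[[0.045,[-0.02,-0.012,0],10],[0.045,[-0.04,-0.025,0],20],[0.045,[-0.06,-0.037,0],30],[0.045,[-0.08,-0.05,0],40],[0.045,[-0.1,-0.063,0],50],[0.045,[-0.12,-0.076,0],60],[0.045,[-0.14,-0.09,0],70],[0.045,[-0.153,-0.098,0],80],[0.045,[-0.153,-0.098,0],82.4],[0.045,[-0.153,-0.098,0.03],82.4],[0.045,[-0.153,-0.098,0.06],82.4],[0.045,[-0.153,-0.098,0.083],82.4],[0.045,[-0.153,-0.098,0.083],82.4],[0.045,[-0.153,-0.098,0.083],82.4]]'; python3 - <<'E'
from h import *
to((612.8,-160,43.5,7.7))
E
```

```text
time: 25.52
tool_pos: [613.3, -159.5, 57.4]
tcp_rot: [0.658, 0.753, 0.003, 0.002]
ft_force: [0.1, 0.3, -1.3]
grip_width: 53.6
t 25.52 pos [ 613.3 -159.5   57.4] jawyaw 7.7 tilt 0.41 w 53.6 F [ 0.1  0.3 -1.3] q [-0.23  0.73  0.62  1.78 -0.58  0.81  0.81]
(612.8, -160, 43.5, 7.7) -> shift [-0.0005, -0.0006, 0.0139] twist 0.0 rows>=0.2 / 0.0
```

```bash
python3 -m creep '[[0.045,[0,0,0.006],0],[0.045,[0,0,0.012],0],[0.045,[0,0,0.0135],0],[0.045,[0,0,0.0135],0],[0.06,[0,0,0.0135],0],[0.075,[0,0,0.0135],0],[0.08,[0,0,0.0135],0],[0.08,[0,0,0.0135],0],[0.08,[0,0,0.0135],0],[0.08,[0,0,-0.03],0],[0.08,[0,0,-0.08],0],[0.08,[0,0,-0.13],0],[0.08,[0,0,-0.145],0],[0.08,[0,0,-0.145],0]]'; python3 - <<'E'
from h import *
st=telemetry.state();f=eyes.grab_frame('wrist');save(f['color'],'w14.png')
t=eyes.grab_frame('top');crop(t,'top14.png',160,170,480,350,2.5)
for g in ((625.4,40.4),(376.1,209.5)): ring(t,g)
to((625.5,40.4,200,90),(625.5,40.4,200,7.7))
E
```

```text
time: 27.28
tool_pos: [612.6, -159.8, 203.0]
tcp_rot: [0.658, 0.753, 0.004, 0.002]
ft_force: [-0.9, 0.5, -0.2]
grip_width: 80.1
ring centre [626.   40.3] outer rms 1.12 inner centre [625.6  40.3] bore dia 33.4 res 0.50
ring centre [376.3 210. ] outer rms 0.94 inner centre [376.3 209.7] bore dia 26.2 res 0.47
t 27.38 pos [ 611.6 -159.3  200.9] jawyaw 7.7 tilt 0.33 w 80.1 F [-1.1  0.2 -0.9] q [-0.31  0.57  0.75  1.67 -0.44  1.07  0.71]
(625.5, 40.4, 200, 90) -> shift [0.196, 0.0406, 0.0016] twist -82.3 rows>=3.2 / 7.7
(625.5, 40.4, 200, 7.7) -> shift [0.196, 0.0406, 0.0016] twist 0.0 rows>=3.2 / 0.0
```

View pics/w14.png

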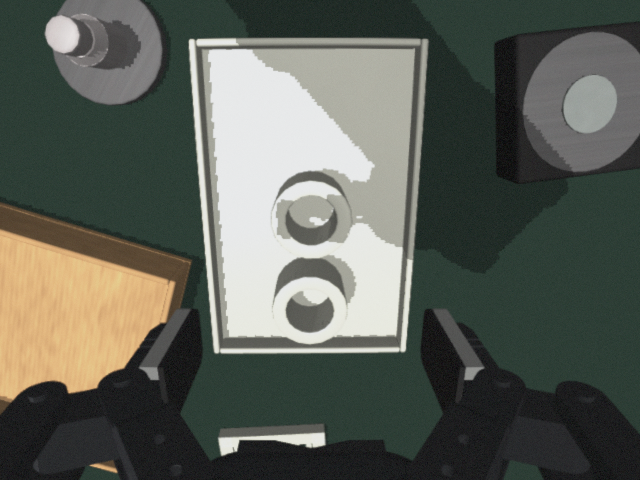

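View pics/top14.png

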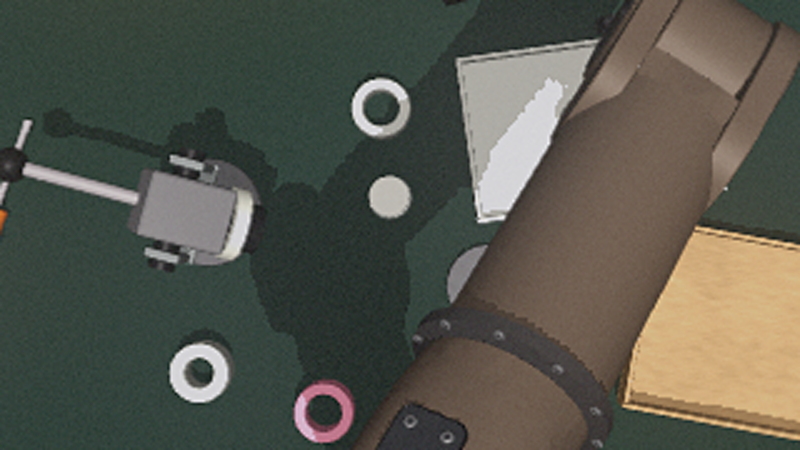

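```bash
python3 -m creep '[[0.085,[0.02,0.004,0],-10],[0.085,[0.045,0.009,0],-20],[0.085,[0.07,0.015,0],-30],[0.085,[0.095,0.02,0],-40],[0.085,[0.12,0.025,0],-50],[0.085,[0.145,0.03,0],-60],[0.085,[0.17,0.035,0],-70],[0.085,[0.19,0.04,0.001],-80],[0.085,[0.196,0.0405,0.0015],-82.3],[0.085,[0.196,0.0405,0.0015],-82.3],[0.085,[0.196,0.0405,0.0015],-82.3]]'; python3 - <<'E'
from h import *
st=telemetry.state();f=eyes.grab_frame('wrist');save(f['color'],'w15.png')
c=ring(f,(625.7,40.4),st)
to((*c,38,90))
E
```

```text
time: 28.75
tool_pos: [625.2, 39.0, 199.8]
tcp_rot: [0.002, 1.0, 0.001, 0.002]
ft_force: [0.4, -0.1, -0.7]
grip_width: 85.0
ring centre [625.7  40.8] outer rms 0.73 inner centre [625.8  40.9] bore dia 35.1 res 0.14
t 28.80 pos [625.3  39.1 199.9] jawyaw 89.8 tilt 0.30 w 84.9 F [ 1.   0.1 -0.5] q [-0.39  0.5   0.36  1.66 -0.2   1.01  1.6 ]
(np.float64(625.6597741787122), np.float64(40.81783040000376), 38, 90) -> shift [0.0004, 0.0014, 0.1619] twist -0.2 rows>=2.6 / 0.0
```

View pics/w15.png

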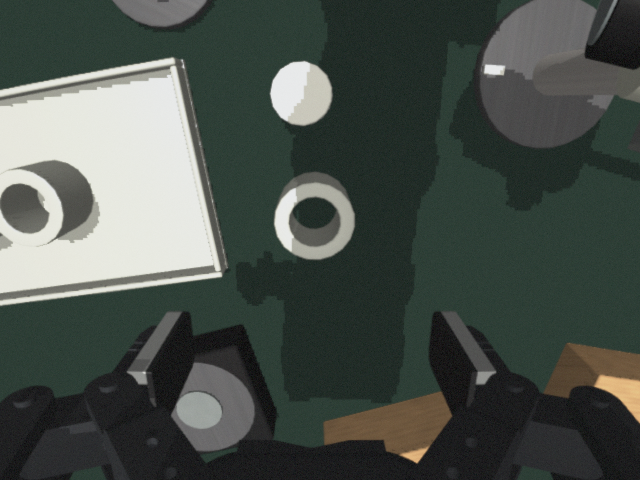

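```bash
python3 -m creep '[[0.085,[0.0004,0.001,0.05],0],[0.085,[0.0004,0.0014,0.1],0],[0.085,[0.0004,0.0014,0.14],0],[0.085,[0.0004,0.0014,0.162],0],[0.085,[0.0004,0.0014,0.162],0],[0.085,[0.0004,0.0014,0.162],0]]';python3 -m creep '[[0.045,[0,0,0],0],[0.045,[0,0,0],0],[0.045,[0,0,0],0],[0.045,[0,0,0],0],[0.045,[0,0,0],0],[0.045,[0,0,-0.04],0],[0.045,[0,0,-0.08],0],[0.045,[0,0,-0.11],0],[0.045,[0,0,-0.11],0],[0.045,[0,0,-0.11],0]]'; python3 - <<'E'
from h import *
st=telemetry.state();f=eyes.grab_frame('wrist')
P=st['tool_pos'];c=ring(f,P[:2]+[-1,0],st,z=P[2]+6);print(c-P[:2])
to((459,-61.5,150,90))
E
```

```text
time: 29.55
tool_pos: [626.4, 40.3, 39.0]
tcp_rot: [0.002, 1.0, 0.001, 0.003]
ft_force: [0.1, -0.1, 0.5]
grip_width: 85.2
time: 30.8
tool_pos: [625.2, 40.3, 148.5]
tcp_rot: [0.002, 1.0, 0.001, 0.003]
ft_force: [0.4, 0.5, -1.2]
grip_width: 54.9
ring centre [621.4  39.8] outer rms 1.59 inner centre [621.3  39.8] bore dia 34.3 res 0.09
[-3.79688799 -0.45369321]
t 30.85 pos [624.9  40.3 148. ] jawyaw 89.8 tilt 0.28 w 55.2 F [ 0.3 -0.7 -1.4] q [-0.38  0.55  0.34  1.72 -0.23  0.91  1.62]
(459, -61.5, 150, 90) -> shift [0.1655, -0.1024, -0.003] twist -0.2 rows>=3.1 / 0.0
```

```bash
python3 - <<'E'
from h import *
st=telemetry.state();f=eyes.grab_frame('wrist');save(f['color'],'w16.png');s=eyes.grab_frame('scene');crop(s,'s16.png',270,160,400,310,4)
E
```

```text
(no output)
```

View pics/w16.png

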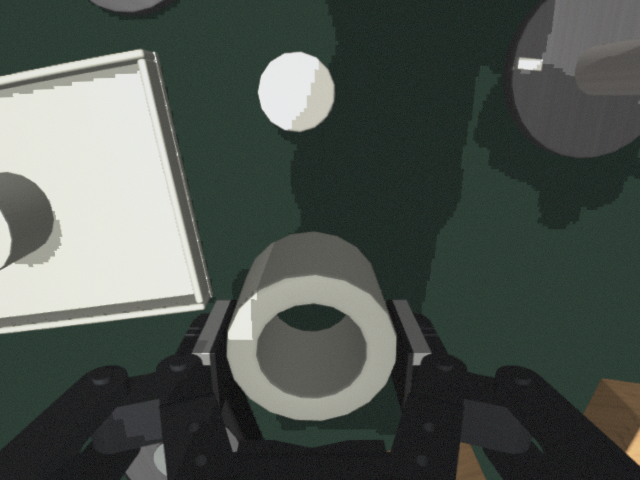

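View pics/s16.png

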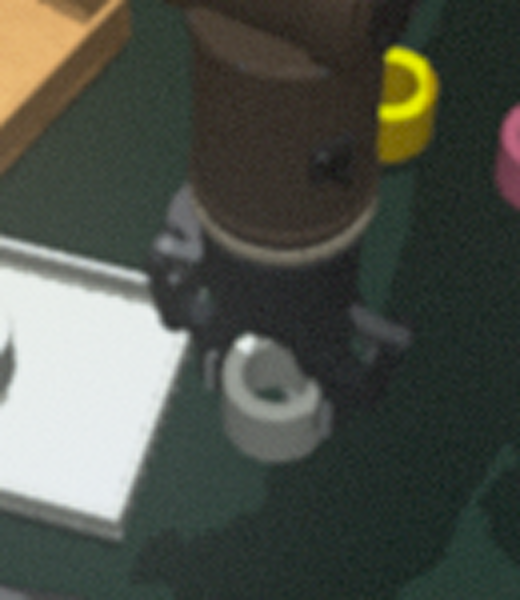

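```bash
python3 -m creep '[[0.045,[0.04,-0.025,-0.003],-0.2],[0.045,[0.08,-0.05,-0.003],-0.2],[0.045,[0.12,-0.075,-0.003],-0.2],[0.045,[0.155,-0.097,-0.003],-0.2],[0.045,[0.1645,-0.1024,-0.003],-0.2],[0.045,[0.1645,-0.1024,-0.003],-0.2],[0.045,[0.1645,-0.1024,-0.003],-0.2]]'; python3 - <<'E'
from h import *
st=telemetry.state();f=eyes.grab_frame('wrist');save(f['color'],'w17.png')
P=st['tool_pos'];c=ring(f,P[:2]+[-3,0],st,z=P[2]+6);print(c-P[:2])
to((460,-61.5,88,90))
E
```

```text
time: 31.82
tool_pos: [461.3, -60.9, 149.8]
tcp_rot: [-0.0, 1.0, 0.001, 0.002]
ft_force: [-0.6, 0.0, -1.3]
grip_width: 55.0
ring centre [459.6 -62.1] outer rms 1.26 inner centre [457.5 -61.4] bore dia 34.3 res 0.08
[-1.66920314 -1.27668506]
t 31.88 pos [461.2 -60.9 149.8] jawyaw 90.0 tilt 0.27 w 55.0 F [-0.1  0.6 -1.8] q [-0.28  0.31  0.37  2.11 -0.17  0.74  1.77]
(460, -61.5, 88, 90) -> shift [0.0015, -0.0007, 0.0618] twist 0.0 rows>=1.0 / 0.0
```

```bash
python3 -m creep '[[0.045,[0.001,-0.0007,0.02],0],[0.045,[0.0013,-0.0007,0.04],0],[0.045,[0.0013,-0.0007,0.061],0],[0.045,[0.0013,-0.0007,0.061],0],[0.045,[0.0013,-0.0007,0.061],0]]';python3 -m creep '[[0.045,[0.0003,0,0.006],0],[0.045,[0.0003,0,0.012],0],[0.045,[0.0003,0,0.016],0],[0.045,[0.0003,0,0.016],0]]'; python3 -m creep '[[0.045,[0,0,0.006],0],[0.045,[0,0,0.012],0],[0.045,[0,0,0.018],0],[0.045,[0,0,0.018],0]]'
```

```text
time: 32.5
tool_pos: [460.9, -61.3, 89.2]
tcp_rot: [-0.001, 1.0, 0.001, 0.002]
ft_force: [1.3, -0.4, -1.5]
grip_width: 55.1
time: 33.0
tool_pos: [460.5, -61.3, 72.9]
tcp_rot: [-0.001, 1.0, 0.001, 0.002]
ft_force: [-0.3, 0.1, -1.1]
grip_width: 55.2
time: 33.5
tool_pos: [460.4, -61.3, 54.4]
tcp_rot: [-0.001, 1.0, 0.001, 0.002]
ft_force: [-1.8, 0.3, -1.3]
grip_width: 55.2
```

```bash
python3 -m creep '[[0.045,[0,0,-0.03],0],[0.045,[0,0,-0.06],0],[0.045,[0,0,-0.085],0],[0.045,[0,0,-0.085],0]]'; python3 - <<'E'
from h import *
to((603.7,-94,139,7.7))
E
```

```text
time: 34.0
tool_pos: [461.6, -61.4, 141.0]
tcp_rot: [-0.001, 1.0, 0.001, 0.004]
ft_force: [0.3, 0.4, -1.1]
grip_width: 55.0
t 34.00 pos [461.6 -61.4 141. ] jawyaw 90.1 tilt 0.48 w 55.0 F [ 0.3  0.4 -1.1] q [-0.28  0.33  0.37  2.12 -0.18  0.72  1.79]
(603.7, -94, 139, 7.7) -> shift [-0.142, -0.0328, 0.0031] twist 82.4 rows>=2.3 / 7.7
```

```bash
python3 -m creep '[[0.045,[-0.018,-0.004,0],10],[0.045,[-0.036,-0.008,0],20],[0.045,[-0.054,-0.012,0],30],[0.045,[-0.072,-0.016,0],40],[0.045,[-0.09,-0.02,0],50],[0.045,[-0.11,-0.025,0],60],[0.045,[-0.13,-0.03,0],70],[0.045,[-0.142,-0.033,0],80],[0.045,[-0.142,-0.033,0],82.4],[0.045,[-0.142,-0.033,0.03],82.4],[0.045,[-0.142,-0.033,0.06],82.4],[0.045,[-0.142,-0.033,0.083],82.4],[0.045,[-0.142,-0.033,0.083],82.4],[0.045,[-0.142,-0.033,0.083],82.4]]'; python3 - <<'E'
from h import *
to((603.7,-94,43.5,7.7))
s=eyes.grab_frame('scene');crop(s,'s18.png',190,170,350,300,4.5)
E
```

```text
time: 35.75
tool_pos: [604.4, -94.3, 59.8]
tcp_rot: [0.658, 0.753, 0.003, 0.003]
ft_force: [0.4, 0.4, -0.3]
grip_width: 55.0
t 35.75 pos [604.4 -94.3  59.8] jawyaw 7.7 tilt 0.50 w 55.0 F [ 0.4  0.4 -0.3] q [-0.36  0.71  0.65  1.84 -0.6   0.79  0.74]
(603.7, -94, 43.5, 7.7) -> shift [0.0004, -0.0008, 0.0163] twist 0.0 rows>=0.3 / 0.0
```

View pics/s18.png

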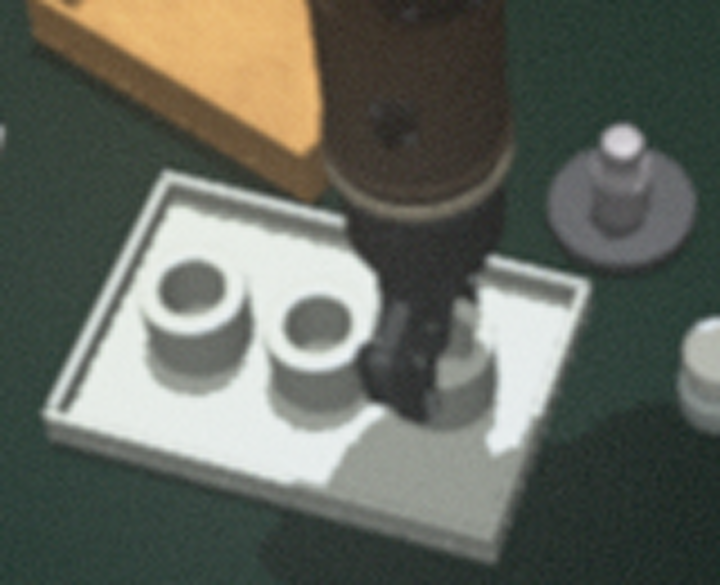

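```bash
python3 -m creep '[[0.045,[0,0,0.008],0],[0.045,[0,0,0.014],0],[0.045,[0,0,0.0155],0],[0.045,[0,0,0.0155],0],[0.06,[0,0,0.0155],0],[0.075,[0,0,0.0155],0],[0.08,[0,0,0.0155],0],[0.08,[0,0,0.0155],0],[0.08,[0,0,0.0155],0],[0.08,[0,0,-0.03],0],[0.08,[0,0,-0.08],0],[0.08,[0,0,-0.13],0],[0.08,[0,0,-0.145],0],[0.08,[0,0,-0.145],0]]'; python3 - <<'E'
from h import *
st=telemetry.state();f=eyes.grab_frame('wrist');save(f['color'],'w19.png')
t=eyes.grab_frame('top')
ring(t,(376.1,209.5))
to((400,210,250,90),(376.3,210,200,90))
E
```

```text
time: 37.55
tool_pos: [603.7, -94.4, 205.6]
tcp_rot: [0.658, 0.753, 0.004, 0.003]
ft_force: [-0.1, -0.4, -1.2]
grip_width: 79.9
ring centre [376.2 209.9] outer rms 1.07 inner centre [376.4 209.8] bore dia 26.2 res 0.46
t 37.65 pos [602.6 -94.1 203.6] jawyaw 7.7 tilt 0.43 w 80.3 F [-0.5  0.9 -0.1] q [-0.45  0.54  0.79  1.73 -0.44  1.05  0.62]
(400, 210, 250, 90) -> shift [0.3286, -0.1595, -0.0473] twist -82.3 rows>=5.9 / 7.7
(376.3, 210, 200, 90) -> shift [0.3317, -0.1834, 0.0025] twist -82.3 rows>=6.1 / 7.7
```

View pics/w19.png

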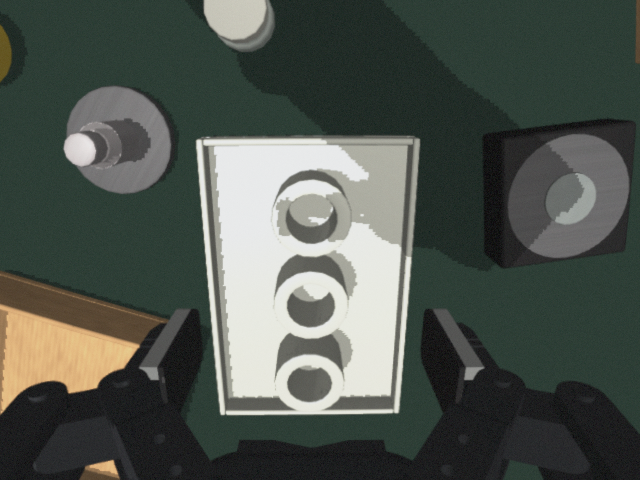

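```bash
python3 -m creep '[[0.085,[0.025,-0.045,-0.02],-10],[0.085,[0.05,-0.09,-0.03],-20],[0.085,[0.075,-0.135,-0.03],-30],[0.085,[0.1,-0.172,-0.03],-40],[0.085,[0.145,-0.178,-0.03],-50],[0.085,[0.19,-0.181,-0.03],-60],[0.085,[0.235,-0.183,-0.03],-70],[0.085,[0.28,-0.1834,-0.02],-80],[0.085,[0.32,-0.1834,-0.01],-82.3],[0.085,[0.332,-0.1834,0.0025],-82.3],[0.085,[0.332,-0.1834,0.0025],-82.3],[0.085,[0.332,-0.1834,0.0025],-82.3]]'; python3 - <<'E'
from h import *
st=telemetry.state();f=eyes.grab_frame('wrist');save(f['color'],'w20.png')
c=ring(f,(376.2,210),st)
to((*c,38,90))
E
```

```text
time: 39.15
tool_pos: [376.4, 208.8, 199.8]
tcp_rot: [0.001, 1.0, 0.0, 0.003]
ft_force: [0.4, -0.3, 0.0]
grip_width: 84.8
ring centre [374.5 210.3] outer rms 0.68 inner centre [375.7 210.2] bore dia 27.1 res 0.11
t 39.20 pos [376.6 208.9 200.1] jawyaw 89.9 tilt 0.42 w 85.2 F [ 0.4 -1.2 -0.3] q [-1.01  0.18  0.44  2.13 -0.1   0.85  1.06]
(np.float64(374.54589870205274), np.float64(210.3395911869591), 38, 90) -> shift [0.0032, 0.0012, 0.1621] twist -0.1 rows>=2.6 / 0.0
```

View pics/w20.png

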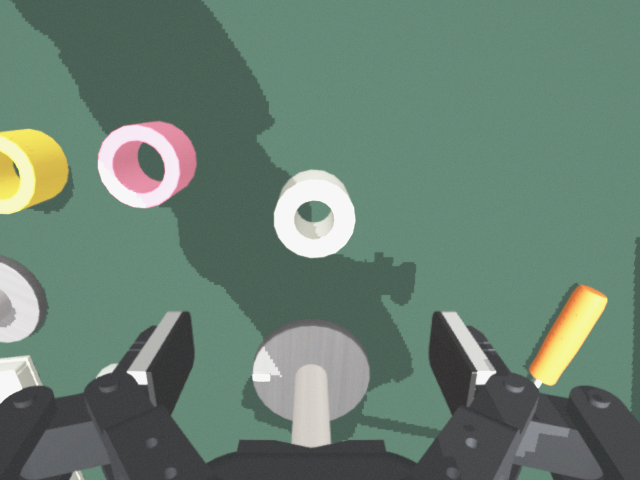

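```bash
python3 -m creep '[[0.085,[0.001,0.001,0.05],0],[0.085,[0.0025,0.0013,0.1],0],[0.085,[0.0025,0.0013,0.14],0],[0.085,[0.0025,0.0013,0.162],0],[0.085,[0.0025,0.0013,0.162],0],[0.085,[0.0025,0.0013,0.162],0]]';python3 -m creep '[[0.045,[0,0,0],0],[0.045,[0,0,0],0],[0.045,[0,0,0],0],[0.045,[0,0,0],0],[0.045,[0,0,0],0],[0.045,[0,0,-0.04],0],[0.045,[0,0,-0.08],0],[0.045,[0,0,-0.11],0],[0.045,[0,0,-0.11],0],[0.045,[0,0,-0.11],0]]'; python3 - <<'E'
from h import *
st=telemetry.state();f=eyes.grab_frame('wrist');save(f['color'],'w21.png')
P=st['tool_pos'];c=ring(f,P[:2]+[-1,0],st,z=P[2]+6);print(c-P[:2])
to((390,100,150,90),(459,-61.5,150,90))
E
```

```text
time: 39.95
tool_pos: [376.0, 210.3, 39.1]
tcp_rot: [0.001, 1.0, 0.001, 0.004]
ft_force: [0.2, 0.2, 1.3]
grip_width: 85.0
time: 41.2
tool_pos: [374.7, 210.1, 148.8]
tcp_rot: [0.001, 1.0, 0.001, 0.004]
ft_force: [-1.0, -0.2, -0.5]
grip_width: 55.1
ring centre [371.7 209.3] outer rms 1.51 inner centre [371.5 209.5] bore dia 27.6 res 0.07
[-2.93751607 -0.75014487]
t 41.25 pos [374.5 209.8 148.5] jawyaw 89.8 tilt 0.44 w 55.1 F [-0.3 -0.1  0.2] q [-1.01  0.27  0.45  2.19 -0.17  0.71  1.13]
(390, 100, 150, 90) -> shift [-0.0158, -0.1098, -0.0016] twist -0.2 rows>=1.8 / 0.0
(459, -61.5, 150, 90) -> shift [-0.0852, -0.2711, -0.0014] twist -0.2 rows>=4.5 / 0.0
```

View pics/w21.png

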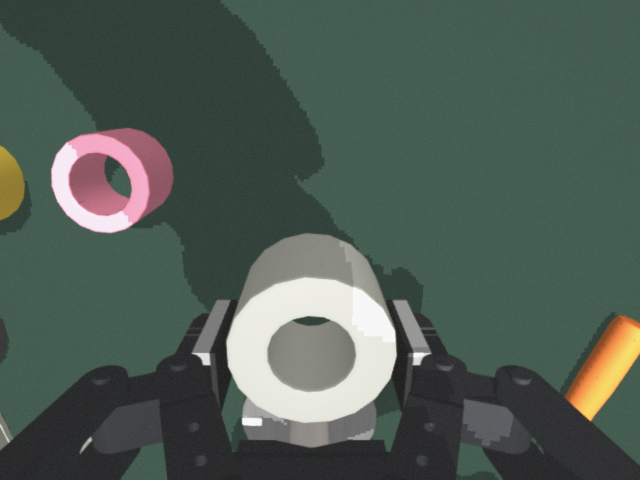

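```bash
python3 -m creep '[[0.045,[-0.008,-0.05,-0.0015],-0.2],[0.045,[-0.016,-0.1,-0.0015],-0.2],[0.045,[-0.035,-0.15,-0.0015],-0.2],[0.045,[-0.055,-0.2,-0.0015],-0.2],[0.045,[-0.075,-0.245,-0.0015],-0.2],[0.045,[-0.0857,-0.2711,-0.0015],-0.2],[0.045,[-0.0857,-0.2711,-0.0015],-0.2],[0.045,[-0.0857,-0.2711,-0.0015],-0.2],[0.045,[-0.0857,-0.2711,-0.0015],-0.2]]'; python3 - <<'E'
from h import *
st=telemetry.state();f=eyes.grab_frame('wrist');save(f['color'],'w22.png')
P=st['tool_pos'];c=ring(f,P[:2]+[-3,0],st,z=P[2]+6);print(c-P[:2])
to((459.5,-61.5,88,90))
E
```

```text
time: 42.38
tool_pos: [458.9, -60.3, 149.7]
tcp_rot: [-0.001, 1.0, 0.001, 0.003]
ft_force: [0.5, 0.3, -0.4]
grip_width: 55.2
ring centre [457.6 -61.4] outer rms 1.25 inner centre [455.8 -60.9] bore dia 27.7 res 0.06
[-1.31745773 -1.02500507]
t 42.42 pos [459.1 -60.4 149.8] jawyaw 90.1 tilt 0.40 w 55.0 F [-0.2 -0.1 -1.2] q [-0.41  0.33  0.54  2.12 -0.25  0.75  1.86]
(459.5, -61.5, 88, 90) -> shift [-0.0, -0.0012, 0.0618] twist 0.1 rows>=1.0 / 0.0
```

```bash
python3 -m creep '[[0.045,[-0.0004,-0.0012,0.015],0],[0.045,[-0.0004,-0.0012,0.03],0],[0.045,[-0.0004,-0.0012,0.045],0],[0.045,[-0.0004,-0.0012,0.052],0],[0.045,[-0.0004,-0.0012,0.052],0]]';  python3 -m creep '[[0.045,[0,0,0.003],0],[0.045,[0,0,0.006],0],[0.045,[0,0,0.008],0],[0.045,[0,0,0.008],0]]'; python3 - <<'E'
from h import *
s=eyes.grab_frame('scene');crop(s,'s22.png',270,160,400,270,5)
to()
E
```

```text
time: 43.05
tool_pos: [459.4, -61.7, 97.2]
tcp_rot: [-0.001, 1.0, 0.001, 0.003]
ft_force: [0.6, -0.1, -0.2]
grip_width: 54.9
time: 43.55
tool_pos: [459.4, -61.6, 89.1]
tcp_rot: [-0.001, 1.0, 0.001, 0.003]
ft_force: [-0.1, 0.2, 0.1]
grip_width: 54.7
t 43.60 pos [459.5 -61.6  89.2] jawyaw 90.1 tilt 0.32 w 54.9 F [ 0.4  0.2 -1. ] q [-0.34  0.43  0.47  2.17 -0.35  0.6   1.95]
```

View pics/s22.png

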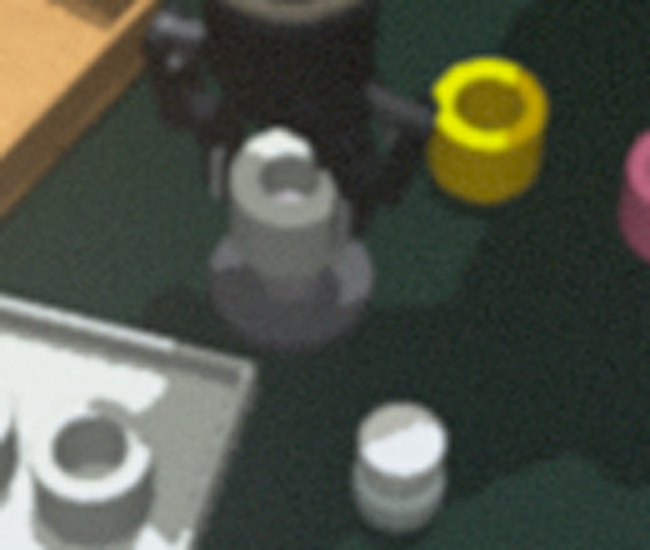

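```bash
python3 -m creep '[[0.045,[0,0,0.002],0],[0.045,[0,0,0.004],0],[0.045,[0,0,0.005],0],[0.045,[0,0,0.005],0]]';  python3 -m creep '[[0.045,[0,0,0.001],0],[0.045,[0,0,0.002],0],[0.045,[0,0,0.002],0]]'
```

```text
time: 44.1
tool_pos: [459.0, -61.5, 84.4]
tcp_rot: [-0.001, 1.0, 0.001, 0.002]
ft_force: [-3.8, 0.8, 9.8]
grip_width: 54.8
time: 44.48
tool_pos: [459.5, -61.5, 83.8]
tcp_rot: [-0.001, 1.0, 0.002, 0.003]
ft_force: [-6.9, 2.3, 30.1]
grip_width: 55.1
```

```bash
python3 -m creep '[[0.045,[0,0,0.001],0],[0.045,[0,0,0.002],0],[0.045,[0,0,0.002],0]]'
```

```text
time: 44.85
tool_pos: [460.0, -61.5, 83.4]
tcp_rot: [-0.001, 1.0, 0.003, 0.004]
ft_force: [-7.1, 0.3, 34.1]
grip_width: 55.2
```

It sticks: 34 N with the underside at about 45, so it is tight. Lift and take it to the box.

```bash
python3 -m creep '[[0.045,[0,0,-0.015],0],[0.045,[0,0,-0.035],0],[0.045,[0,0,-0.057],0],[0.045,[0,0,-0.057],0],[0.045,[0,0,-0.057],0]]'; python3 - <<'E'
from h import *
st=telemetry.state();f=eyes.grab_frame('wrist');save(f['color'],'w23.png')
to((416,-300,140,40))
E
```

```text
time: 45.48
tool_pos: [459.4, -61.7, 139.9]
tcp_rot: [-0.001, 1.0, 0.003, 0.004]
ft_force: [-0.1, 0.3, -0.9]
grip_width: 55.0
t 45.52 pos [459.2 -61.7 139.6] jawyaw 90.1 tilt 0.47 w 55.2 F [ 0.4 -0.3 -0.4] q [-0.4   0.34  0.53  2.13 -0.27  0.72  1.89]
(416, -300, 140, 40) -> shift [0.0435, -0.2382, -0.0019] twist 50.1 rows>=3.9 / 4.7
```

View pics/w23.png

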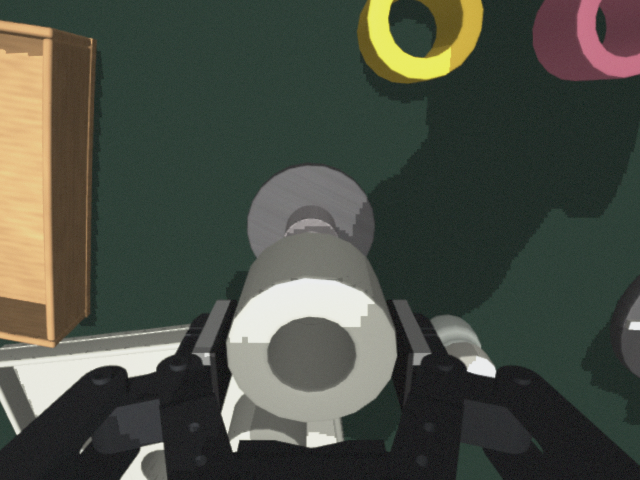

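```bash
python3 -m creep '[[0.045,[0.008,-0.045,-0.002],8],[0.045,[0.016,-0.09,-0.002],16],[0.045,[0.025,-0.135,-0.002],25],[0.045,[0.033,-0.18,-0.002],34],[0.045,[0.04,-0.22,-0.002],43],[0.045,[0.0435,-0.238,-0.002],50],[0.045,[0.0435,-0.238,-0.002],50],[0.045,[0.0435,-0.238,0.03],50],[0.045,[0.0435,-0.238,0.06],50],[0.045,[0.0435,-0.238,0.08],50],[0.045,[0.0435,-0.238,0.08],50],[0.045,[0.0435,-0.238,0.08],50]]'; python3 - <<'E'
from h import *
s=eyes.grab_frame('scene');crop(s,'s24.png',170,110,350,260,4.2)
to((416,-300,43.5,40))
E
```

```text
time: 47.02
tool_pos: [416.8, -299.0, 58.5]
tcp_rot: [0.421, 0.907, 0.004, 0.002]
ft_force: [0.2, -0.6, 0.1]
grip_width: 55.1
t 47.08 pos [ 417.  -299.2   58.8] jawyaw 40.2 tilt 0.50 w 54.7 F [ 0.8  0.6 -0.4] q [ 0.07  0.59  0.64  2.08 -0.6   0.65  1.82]
(416, -300, 43.5, 40) -> shift [0.0001, -0.0014, 0.0153] twist 0.2 rows>=0.2 / 0.0
```

View pics/s24.png

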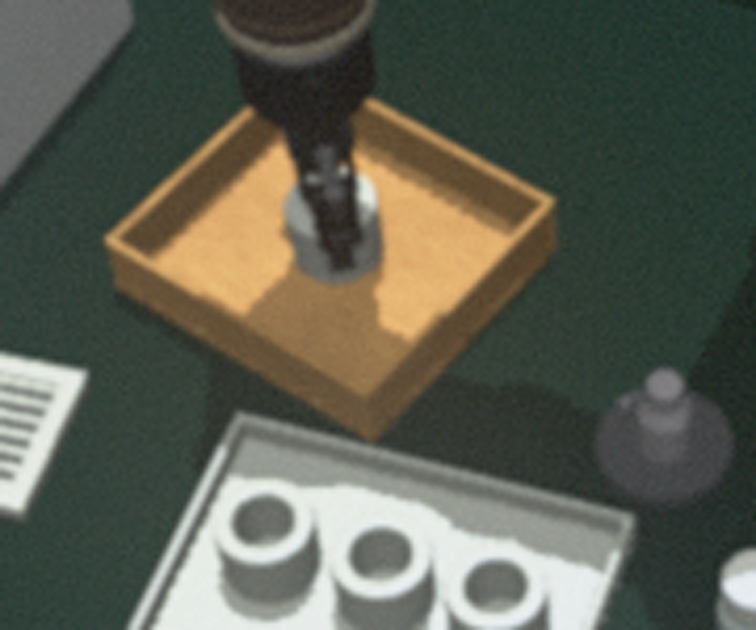

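```bash
python3 -m creep '[[0.045,[0,0,0.008],0],[0.045,[0,0,0.013],0],[0.045,[0,0,0.0147],0],[0.045,[0,0,0.0147],0],[0.06,[0,0,0.0147],0],[0.075,[0,0,0.0147],0],[0.08,[0,0,0.0147],0],[0.08,[0,0,0.0147],0],[0.08,[0,0,0.0147],0],[0.08,[0,0,-0.03],0],[0.08,[0,0,-0.08],0],[0.08,[0,0,-0.13],0],[0.08,[0,0,-0.18],0],[0.08,[0,0,-0.22],0],[0.08,[0,0,-0.22],0]]'; python3 - <<'E'
from h import *
st=telemetry.state();f=eyes.grab_frame('wrist');save(f['color'],'w25.png')
t=eyes.grab_frame('top');s=eyes.grab_frame('scene');crop(t,'top25.png',150,170,530,360,2.1);crop(s,'s25.png',170,110,530,310,2.2)
to()
E
```

```text
time: 48.95
tool_pos: [416.5, -301.4, 281.5]
tcp_rot: [0.421, 0.907, 0.004, 0.005]
ft_force: [-0.2, -0.3, 0.4]
grip_width: 79.8
t 49.10 pos [ 415.1 -299.8  278. ] jawyaw 40.2 tilt 0.49 w 79.7 F [ 0.4 -0.1  0.2] q [-0.18  0.29  0.92  1.86 -0.27  1.11  1.54]
```

View pics/w25.png

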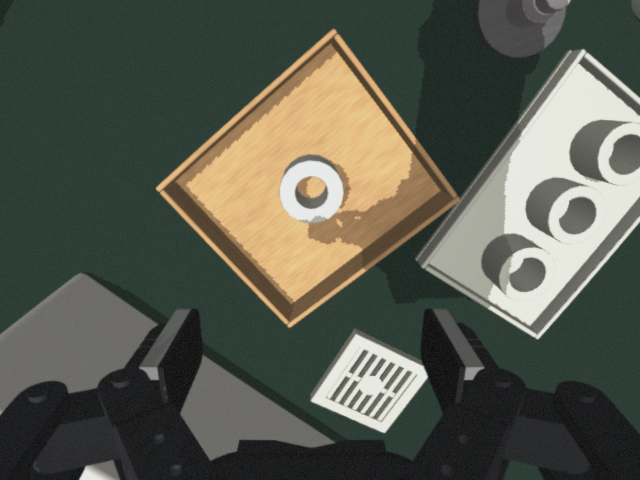

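View pics/top25.png

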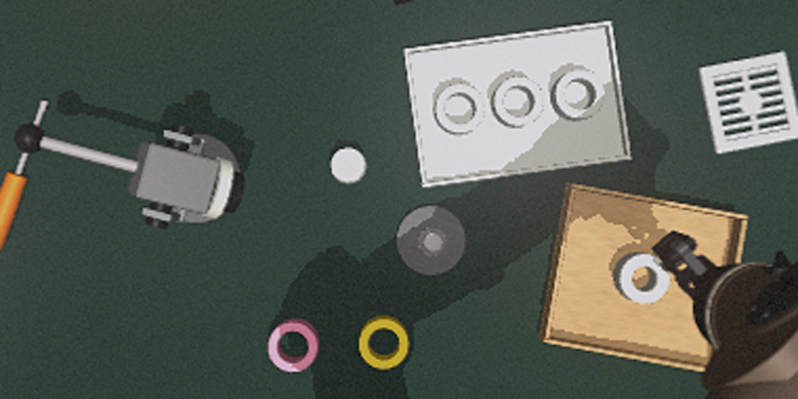

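View pics/s25.png

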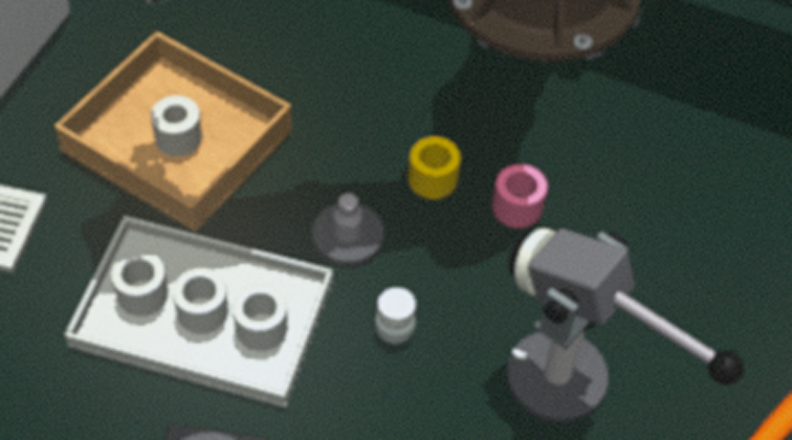

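All four sleeves are sorted and upright, three in the tray and one in the box, with the camera unmoved and still on the pin. Now back to the handle ball.

```bash
python3 - <<'E'
from h import *
to((430,0,330,10),(420,330,330,-14.8),(564.4,348.2,300,-14.8))
E
```

```text
t 49.10 pos [ 415.1 -299.8  278. ] jawyaw 40.2 tilt 0.49 w 79.7 F [ 0.4 -0.1  0.2] q [-0.18  0.29  0.92  1.86 -0.27  1.11  1.54]
(430, 0, 330, 10) -> shift [0.2195, 0.2052, -0.0502] twist 30.2 rows>=4.9 / 2.8
(420, 330, 330, -14.8) -> shift [0.4781, 0.4104, -0.0484] twist 55.0 rows>=10.1 / 5.1
(564.4, 348.2, 300, -14.8) -> shift [0.3989, 0.5322, -0.0174] twist 55.0 rows>=10.6 / 5.1
```

```bash
python3 -m creep '[[0.085,[0.02,0.02,-0.025],5],[0.085,[0.06,0.055,-0.05],10],[0.085,[0.1,0.093,-0.05],15],[0.085,[0.14,0.13,-0.05],20],[0.085,[0.18,0.168,-0.05],25],[0.085,[0.2195,0.205,-0.05],30],[0.085,[0.26,0.237,-0.05],35],[0.085,[0.3,0.269,-0.05],40],[0.085,[0.34,0.301,-0.05],45],[0.085,[0.38,0.332,-0.05],50],[0.085,[0.42,0.364,-0.05],55],[0.085,[0.45,0.389,-0.049],55],[0.085,[0.478,0.41,-0.049],55],[0.085,[0.478,0.41,-0.049],55]]'; python3 - <<'E'
from h import *
to((564.4,348.2,300,-14.8))
E
```

```text
time: 50.85
tool_pos: [418.3, 332.3, 328.4]
tcp_rot: [0.791, 0.612, 0.003, -0.0]
ft_force: [0.9, -1.0, -0.5]
grip_width: 84.7
t 50.85 pos [418.3 332.3 328.4] jawyaw -14.6 tilt 0.30 w 84.7 F [ 0.9 -1.  -0.5] q [-1.23  0.24  0.58  1.72 -0.14  1.22 -0.87]
(564.4, 348.2, 300, -14.8) -> shift [0.0521, 0.1373, 0.0291] twist 0.2 rows>=2.4 / 0.0
```

```bash
python3 -m creep '[[0.085,[0.018,0.045,0],0.2],[0.085,[0.035,0.09,0],0.2],[0.085,[0.052,0.137,0.01],0.2],[0.085,[0.052,0.137,0.029],0.2],[0.085,[0.052,0.137,0.029],0.2],[0.085,[0.052,0.137,0.029],0.2]]'; python3 - <<'E'
from h import *
st=telemetry.state();f=eyes.grab_frame('wrist');save(f['color'],'w26.png')
to((564.4,348.2,197,-14.8))
print(proj(f,[[564.4,348.2,190.3]],st))
E
```

```text
time: 51.6
tool_pos: [563.8, 347.8, 300.3]
tcp_rot: [0.792, 0.61, 0.002, -0.0]
ft_force: [0.3, 0.1, 1.2]
grip_width: 85.1
t 51.65 pos [563.9 348.1 300.8] jawyaw -14.8 tilt 0.33 w 84.7 F [0.2 0.2 0.9] q [-1.    0.5   0.59  1.45 -0.29  1.27 -0.64]
(564.4, 348.2, 197, -14.8) -> shift [-0.0002, 0.0002, 0.1038] twist 0.0 rows>=1.7 / 0.0
[[310.59285081 243.59768056]]
```

View pics/w26.png

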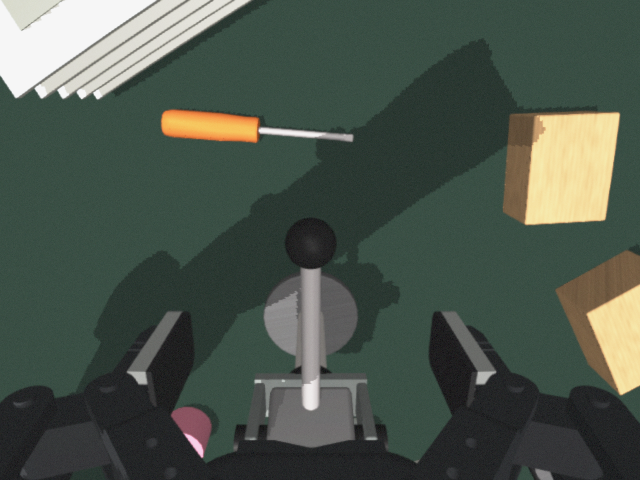

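The ball is at (311,243), as predicted. Descend and grip.

```bash
python3 -m creep '[[0.085,[0,0,0.04],0],[0.085,[0,0,0.08],0],[0.085,[0,0,0.104],0],[0.085,[0,0,0.104],0],[0.02,[0,0,0.104],0],[0.02,[0,0,0.104],0],[0.02,[0,0,0.104],0],[0.02,[0,0,0.104],0],[0.02,[0,0,0.104],0],[0.02,[0,0,0.104],0]]'; python3 - <<'E'
from h import *
piv=np.array([527,207,190.])
def ball(yaw,phi):
    yaw=np.radians(yaw);h=-135*np.cos(phi)-55*np.sin(phi);z=135*np.sin(phi)-55*np.cos(phi)
    return piv+np.array([h*np.cos(yaw),h*np.sin(yaw),z])
r=np.array([612.8,-160,5])-piv; Y1=np.degrees(np.arctan2(r[1],r[0])); P1=np.arctan2(-r[2],np.hypot(*r[:2]))
Y0,P0=-104.86,0.389; st=telemetry.state(); o=st['tool_pos']-ball(Y0,P0); print(o,Y1,P1,ball(Y1,P1)); o[:2]=0
for k in np.linspace(0,1,5):
    y=Y0+k*(Y1-Y0); to((*(ball(y,P0+k*(P1-P0))+o).round(1),y+90),st=st)
E
```

```text
time: 52.9
tool_pos: [564.6, 348.7, 197.0]
tcp_rot: [0.792, 0.61, 0.003, -0.0]
ft_force: [1.0, 1.2, 1.9]
grip_width: 26.9
[0.16922152 0.79572373 6.69936129] -76.84130378529093 0.4563020681024722 [493.89468976 348.60429904 200.11241449]
t 52.90 pos [564.6 348.7 197. ] jawyaw -14.8 tilt 0.37 w 26.9 F [1.  1.2 1.9] q [-0.98  0.58  0.55  1.58 -0.34  1.07 -0.6 ]
(np.float64(564.4), np.float64(347.9), np.float64(197.0), np.float64(-14.86)) -> shift [-0.0008, 0.0001, 0.0] twist 0.1 rows>=0.0 / 0.0
t 52.90 pos [564.6 348.7 197. ] jawyaw -14.8 tilt 0.37 w 26.9 F [1.  1.2 1.9] q [-0.98  0.58  0.55  1.58 -0.34  1.07 -0.6 ]
(np.float64(546.9), np.float64(351.4), np.float64(199.5), np.float64(-7.855325946322736)) -> shift [-0.0019, -0.0178, -0.0026] twist -6.9 rows>=0.3 / 0.6
t 52.90 pos [564.6 348.7 197. ] jawyaw -14.8 tilt 0.37 w 26.9 F [1.  1.2 1.9] q [-0.98  0.58  0.55  1.58 -0.34  1.07 -0.6 ]
(np.float64(529.2), np.float64(352.7), np.float64(201.9), np.float64(-0.8506518926454589)) -> shift [-0.0051, -0.0352, -0.005] twist -13.9 rows>=0.6 / 1.3
t 52.90 pos [564.6 348.7 197. ] jawyaw -14.8 tilt 0.37 w 26.9 F [1.  1.2 1.9] q [-0.98  0.58  0.55  1.58 -0.34  1.07 -0.6 ]
(np.float64(511.4), np.float64(351.7), np.float64(204.4), np.float64(6.154022161031804)) -> shift [-0.0106, -0.0521, -0.0076] twist -20.9 rows>=0.9 / 2.0
t 52.90 pos [564.6 348.7 197. ] jawyaw -14.8 tilt 0.37 w 26.9 F [1.  1.2 1.9] q [-0.98  0.58  0.55  1.58 -0.34  1.07 -0.6 ]
(np.float64(493.9), np.float64(348.6), np.float64(206.8), np.float64(13.158696214709067)) -> shift [-0.018, -0.0683, -0.0101] twist -27.9 rows>=1.1 / 2.6
```

```bash
python3 -m creep '[[0.02,[-0.001,-0.009,-0.0015],-3.5],[0.02,[-0.0019,-0.0178,-0.003],-6.9],[0.02,[-0.0033,-0.0265,-0.0045],-10.4],[0.02,[-0.0051,-0.0352,-0.006],-13.9],[0.02,[-0.0076,-0.0437,-0.0075],-17.4],[0.02,[-0.0106,-0.0521,-0.009],-20.9],[0.02,[-0.0142,-0.0602,-0.0105],-24.4],[0.02,[-0.018,-0.0683,-0.0115],-27.9],[0.02,[-0.018,-0.0683,-0.0115],-27.9],[0.02,[-0.018,-0.0683,-0.0115],-27.9]]'; python3 -m creep '[[0.03,[0,0,0],0],[0.05,[0,0,0],0],[0.085,[0,0,0],0],[0.085,[0,0,0],0],[0.085,[0,0,0],0],[0.085,[0,0,0],0],[0.085,[0,0,-0.04],0],[0.085,[0.03,0,-0.09],0],[0.085,[0.06,0,-0.13],0],[0.085,[0.1,0,-0.13],0],[0.085,[0.12,0,-0.13],0],[0.085,[0.12,0,-0.13],0]]'; python3 - <<'E'
from h import *
st=telemetry.state();f=eyes.grab_frame('wrist');save(f['color'],'w27.png')
to()
t=eyes.grab_frame('top'); s=eyes.grab_frame('scene')
crop(t,'top27.png',150,170,530,360,2.1);crop(s,'s27.png',170,110,530,310,2.2)
for f_,n in ((t,'top'),(s,'scene')): print(n,proj(f_,[[493.9,348.6,200]]))
# dark ball centroid
for f_,n in ((t,'top'),(s,'scene')):
    u=proj(f_,[[493.9,348.6,200]])[0].astype(int); crop(f_,n+'_ball.png',u[0]-25,u[1]-25,u[0]+25,u[1]+25,8)
    print(n,u)
E
```

```text
time: 54.15
tool_pos: [493.6, 349.4, 208.1]
tcp_rot: [0.622, 0.783, 0.003, 0.0]
ft_force: [-1.5, 3.8, 0.1]
grip_width: 27.4
time: 55.65
tool_pos: [465.0, 466.4, 337.3]
tcp_rot: [0.621, 0.784, 0.002, 0.0]
ft_force: [0.2, -0.1, 0.1]
grip_width: 85.2
t 55.70 pos [466.  464.7 337.5] jawyaw 13.1 tilt 0.26 w 85.1 F [ 0.9  0.1 -1. ] q [-1.15  0.46  0.45  1.39 -0.2   1.34 -0.47]
top [[161.906807   268.93952344]]
scene [[510.55334109 245.69951023]]
top [161 268]
scene [510 245]
```

View pics/top27.png

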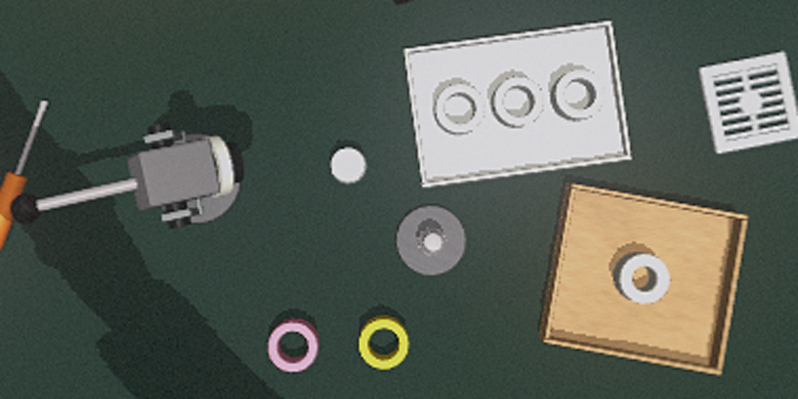

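View pics/s27.png

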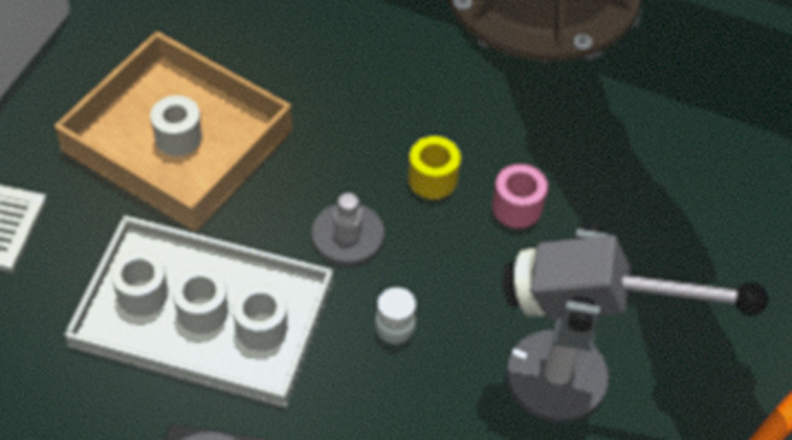

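View pics/top_ball.png

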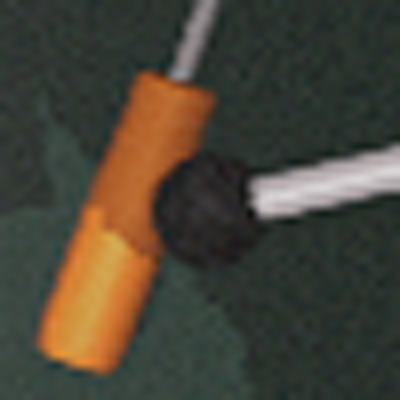

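View pics/scene_ball.png

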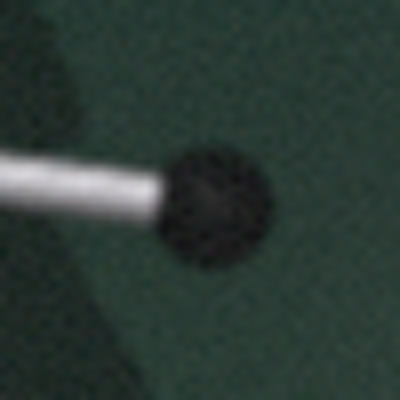

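```bash
python3 - <<'E'
from h import *
from workcell import ctrl
t=eyes.grab_frame('top'); s=eyes.grab_frame('scene')
b,e=tri(t,(161.4,268.75),s,(511.1,245.4)); print(b,e)
tg=np.array([612.8,-160,5])
for piv in ([527,207,190],[524,206,190],[530,209,190]):
    piv=np.array(piv,float); d=b-piv; yaw=np.arctan2(-d[1],-d[0]); ph=np.arctan2(55,135)+np.arctan2(d[2],np.hypot(*d[:2]))
    X=np.array([np.cos(ph)*np.cos(yaw),np.cos(ph)*np.sin(yaw),-np.sin(ph)]);Y=np.array([-np.sin(yaw),np.cos(yaw),0]);Z=np.cross(X,Y)
    r=tg-piv; print(np.linalg.norm(d).round(1),(r@X).round(1),(r@Y).round(1),(r@Z).round(1))
a=np.radians(7.7)
for g in ((621,-226),(612.8,-158),(603.5,-91)):
    c=ring(t,g,z=49);d=c-[612.8,-160];print('tray xy',d@[np.cos(a),np.sin(a)],d@[-np.sin(a),np.cos(a)])
a=np.radians(-10.7);c=ring(t,(414,-299),z=49);d=c-[416,-300];print('box xy',d@[np.cos(a),np.sin(a)],d@[-np.sin(a),np.cos(a)])
print(ctrl.job_done())
E
```

```text
[494.29368057 349.16215198 202.02987622] 0.15282886669084098
146.4 419.8 1.3 5.4
146.7 419.4 12.6 5.1
145.1 420.8 -10.9 6.2
ring centre [ 621.7 -230.5] outer rms 1.66 inner centre [ 622.  -226.4] bore dia 35.0 res 0.62
tray xy -0.6021440079327975 -71.05842119112341
ring centre [ 613.8 -162.8] outer rms 2.06 inner centre [ 613.5 -158.7] bore dia 34.8 res 0.35
tray xy 0.6311248547241414 -2.8658265956496143
ring centre [605.7 -97.1] outer rms 1.49 inner centre [605.8 -93.2] bore dia 34.9 res 0.33
tray xy 1.4378798157932533 63.31076537771177
ring centre [ 416.7 -297.8] outer rms 1.84 inner centre [ 416.2 -297.6] bore dia 26.8 res 0.46
box xy 0.26711944226335227 2.287348629561818
the job is handed in; nothing more can be done
None
```

The job is handed in at about 56 s of the 210 s allowed. The hand-in gives no verdict, so the results below are my own checks.

- **Camera on the pin:** I turned it by the pan handle onto the gauge pin and let go. The measured aim was about 1–2 mm off sideways and 7 mm off in height; the limit is 25 mm. Later pictures showed it unmoved until all the sleeves were sorted.
- **Sleeves:** Four were on the bench, and I tried all of them on the pin. Three slid down to 2–4 mm above the foot without resistance, held in the gripper, and stand in the grey tray. One stuck on the cone at about 45 mm with 34 N and stands in the cardboard box.
- **Camera on the tray:** After sorting I turned it to the middle of the tray floor. It is about 1 mm off sideways and 5 mm off in height, or up to 13 mm sideways if my estimate of the stand's position is out. The limit is 40 mm.
- **Last pictures:** All four sleeves were upright and well inside their limits. The gripper was clear of everything, and the bystanders showed no visible movement.

**Disagreements in the checks:** In the last top view, outer-edge fits of the tray sleeves differed from the bore fits by about 4 mm. This is probably because the pale sleeves stand on a pale tray floor. Both fits are within limits. The gripper read widths 1–3 mm below the true sizes throughout.

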